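Spacer and splined pinion into the drive head, held down

TASK

Fit up the drive head: lay the spacer ring flat in the round seat on top of the block and let go of it, then take the pinion from its wooden stand, turn it so that its four-splined stem meshes with the spindle, and push it through the ring fully home, until the gear bears on the ring. A spring in the spindle pushes the pinion back out, so finish while still holding it pressed down (a workmate will then fit the retaining clip); do not let go. Leave the other small parts where they lie.

Things in the scene. Friction and masses are not known exactly. Their poses are not given: they have to be found in the camera images.
- head: drive head, fixed to the bench: grey cast block 84 x 84 mm, 50 mm high, with a bolted foot 12 mm high (bolt heads to 21 mm) on its +y and -y sides (142 mm over all along y). Its steel top has a round seat 41 mm across and 5 mm deep in the middle, its rim bevelled 2 mm. Origin: centre of the underside, z up. Stands elsewhere and turned otherwise each time.
- seat (a point): centre of the floor of the round seat, 45 mm above the bench; turns with the block, z up
- spindle_mouth (a point): centre of the mouth of the spindle (steel tube, bore 21 mm, level with the seat's floor), 45 mm above the bench, z up. Four inner teeth leave a cross of two slots, each 8.4 mm wide, along this point's x and y axes. The spindle turns in the block on a stiff bearing (0.15 N m) and stands at any angle.
- ejector (a joint): spring pin 10 mm thick in the middle of the spindle bore, in m: 0 up (top 14 mm below the mouth), grows as it is pushed down, 12 mm of travel. It pushes back with 4 N at first and 0.8 N more per mm. With the ring in the seat and the pinion fully home it reads 0.008 (about 10.4 N).
- pinion: steel pinion, 0.2 kg, loose, upright in its stand. Origin: middle of the stem's lower end, z up. Stem 34 mm long: a cross of two ribs 16 mm across, 6 mm thick, along x and y, lower edges rounded. Above: gear 53 mm across from 34 to 46 mm, round collar 30 mm across to 47.5, square grip head 20 x 20 mm, faces along x and y, to 74. A quarter turn makes no difference.
- stand: wooden stand, fixed, 80 x 80 mm and 42 mm high, with a slot 26 mm wide from end to end (along x) in which the pinion's stem hangs; the gear's underside rests on its top, so the stem's lower end is 8 mm above the bench. Origin: centre of the underside.
- spacer_ring: the spacer ring: pale steel ring, 38 mm outside, bore about 22 mm, 12 mm high, lying flat and loose on the bench; the largest of the three small round parts. Origin: centre of the underside, z up. In the seat it stands 7 mm proud of the block's top.
- dark_nut: bystander: small dark rusty nut, 22 mm across, 10 mm high, loose. Origin: centre of the underside. Leave alone.
- nut: bystander: pale hexagon nut, 25 mm, 11 mm high, loose. Origin: centre of the underside. Leave alone.
- wedge: bystander: wooden wedge 56 x 96 x 22 mm, lying on the bench. Leave alone.
- bolt: bystander: bolt 28 x 58 x 17 mm, lying on the bench. Leave alone.
- fitting: bystander: brass hose fitting 24 x 27 mm, 40 mm high, standing on the bench. Leave alone.
Mind the look-alikes: they are no part of the job. Of the things shaped like the pinion, the steel one is meant.

How it is judged:
On the way, in this order (a step that is already met when the one before it is completed fails the run):
1. the spacer ring lies flat in the seat, released (horizontal distance between spacer_ring and seat below 0.004 m and z of spacer_ring in the frame of seat below 0.002 m and angle between spacer_ring's own z axis and vertical below 0.08 rad and contact force between the fingers and spacer_ring below 0.1 N), for 0.2 s.
2. the pinion's stem is meshed in the spindle, through the ring (horizontal distance between pinion and spindle_mouth below 0.004 m and z of pinion in the frame of spindle_mouth below -0.012 m and angle between pinion's own z axis and vertical below 0.12 rad), for 0.05 s.
At the end, for the whole second after the job is handed in: Ring in the seat (4 mm off centre, 2 mm in height at most); pinion's stem at least 20.5 mm below the spindle's mouth (22 is home), within 3 mm of centre, upright within 0.08 rad; ejector down over 6.5 mm; fingers still press on the pinion (over 4 N), all still (horizontal distance between spacer_ring and seat below 0.004 m and z of spacer_ring in the frame of seat below 0.002 m and z of pinion in the frame of spindle_mouth below -0.0205 m and horizontal distance between pinion and spindle_mouth below 0.003 m and angle between pinion's own z axis and vertical below 0.08 rad and value of joint ejector above 0.0065 m and contact force between the fingers and pinion above 4 N and linear speed of pinion below 0.02 m/s); the arm keeps its last pose, push and grip.
It fails at once if another small part was moved (more than 25 mm) (distance of any of dark_nut, nut, wedge, bolt, fitting from where it was at the start of the episode above 0.025 m).
It also fails if it takes over 72 s, if anything falls off the work surface, if the arm or the gripper's body presses on something with over 40 N, if the wrist force passes 120 N, or if a joint passes its speed limit or range.

ROBOT

A 6-joint arm with a two-finger parallel gripper is mounted at the origin on a cart in front of the work surface, level with it; the furniture and walls round the work are solid. World frame = base frame: x ahead of the robot, y to its left, z up, the work surface at z = 0. Lengths are in m, angles in rad, forces in N, time in s.
With the tool pointing down it reaches from about 0.25 to 0.775 m from the base axis. Payload 4 kg.
Tool frame: the origin (TCP) lies at the centre of the arm's flange, where the gripper is bolted on; the fingertips stand ahead of it and the grasp point (between the pads) lies 180 mm ahead of it (robot.tcp_to_tips is the z of the fingertips in the tool frame, in m); z points along the fingers, y is the direction in which the jaws open and shut (so a half turn about z gives the same grasp; the last joint's range is limited). The gripper opens to 94 mm and grips with 3 to 60 N. Pads are 16 mm wide; open, the fingers measure 119 mm over their backs; the gripper's body (75 mm by 177 mm) begins 78 mm behind the grasp point.
Start: joints at [-1.424, 0.087, 1.371, -0, 1.684, -0.103], TCP at [0.136, -0.533, 0.405] pointing down, gripper open.
Joint ranges: [-3.1, 3.1], [-0.76, 2.03], [0.27, 2.55], [-1.08, 4.22], [0.17, 2.65], [-2.57, 2.57]. Speed limits (rad/s): [2.79, 2.79, 3.14, 3.14, 3.14, 3.14].

INTERFACE

Orientations are given as [roll, pitch, yaw] about the fixed x, y, z axes, in that order (R = Rz(yaw) Ry(pitch) Rx(roll)).
In Python, from bench import robot gives the robot as it stands.
- The arm moves only by the tool move_arm, never from a script. Its argument "increments" is a list that holds one entry, the list of rows, each a list of 7 numbers: the opening, from 0 (shut) to 1 (fully open), then the shift along the tool's x, y, z as a fraction of full scale, then the turn, a rotation vector about the tool's x, y, z as a fraction of full scale. In form: [[[jaw, dx, dy, dz, rx, ry, rz], ...]]. A call has 1 to 8 rows; each row is the pose to reach, as a shift and turn from the pose commanded when the call began, along the tool's axes at that moment; what a row does not reach only later rows make up. Full scale, the value 1, is 0.1 m for a shift and pi/2 rad for a turn. A row lasts 1/12 s, in which the tool goes at most 41.7 mm and 7.16 degrees, less where a joint would pass 70% of its speed; a pose out of reach is approached as far as the arm can. A call with a number of a shift or a turn outside -1 to 1 is refused whole. A call with a gripper value outside its range is refused whole. The fingers move at their own pace and stop on an object; the grip force is fixed at half the most. Time passes only in rows, so rows that repeat a pose let the fingers close. It gives the time, the measured TCP pose, the force and the opening at its end, in the units of the state.
- robot.get_obs(): the state, without advancing time (a new reading comes with each control period).
- robot.snapshot(name): name is "side" or "top" or "wrist"; returns (picture, depth): 420x560x3 uint8, red, green, blue; 420x560 float32, m along the optical axis (not along the pixel's ray), 0 where there is no reading.
- robot.camera_params(name): a dict with "mtx" (3x3 intrinsics, pixels), "R" (3x3) and "t" (3): a world point X has camera coordinates R X + t. Camera axes: x right, y down, z forward; pixel columns grow to the right and rows downward; lengths in m; the calibration is good to about 2 mm. A picture is of the moment at which its call begins: read the wrist's pose just before it. camera_params takes no time and is no camera call; for the wrist camera it gives the pose at the moment of the call.
- robot.close_job(): hands the job in, once; it reports no verdict.
The state is a dict: "time": time; "joint_positions": joint angles; "qvel": joint speeds; "joint_torque": joint torques, N m; "tool_pos": TCP position; "ee_rot": TCP orientation; "wrist_force": force on the tool from outside, world axes, zero at the start; "wrist_torque": the same for the moment, N m; "width": finger opening in m.
Only numpy, scipy, OpenCV 4.12 (cv2) and the standard library are available. Lean on these libraries where they do the work, as an engineer would, in place of code of your own. Each camera call takes 0.05 s, during which the arm holds its last target.

## Working session

There is one attempt and no reset: what is moved stays moved. The work goes in short steps, Python scripts to look and compute and a tool call to move; the robot and the scene stay as the last step left them, time stands still between calls to the robot, and variables do not carry over. Pictures are saved under pics/ and viewed, and the job is handed in when it is done.

Besides the shell and the picture viewer there is one more tool, called after "Emit:" as name(argument=value, ...), one argument or row to a line, values as JSON. move_arm: Moves the arm, as the interface text tells. Its arguments: {"type":"object","properties":{"increments":{"type":"array","items":{"type":"array","items":{"type":"array","items":{"type":"number","minimum":-1,"maximum":1}}}}},"required":["increments"]}

```bash
mkdir -p pics; ls; cat > h.py <<'E'
import numpy as np, cv2
from bench import robot
def snap(name,fn=None):
    p=robot.camera_params(name); img,d=robot.snapshot(name)
    if fn: cv2.imwrite('pics/'+fn+'.png',cv2.cvtColor(img,cv2.COLOR_RGB2BGR)); np.savez('pics/'+fn+'.npz',img=img,d=d,mtx=p['mtx'],R=p['R'],t=p['t'])
    return img,d,p
def load(fn):
    z=np.load('pics/'+fn+'.npz'); return z['img'],z['d'],z
def ray(p,u,v,z):
    K,R,t=p['mtx'],p['R'],np.array(p['t']).ravel()
    d=R.T@np.linalg.solve(K,np.array([u,v,1.])); c=-R.T@t
    return c+d*(z-c[2])/d[2]
def proj(p,X):
    c=p['R']@np.array(X)+np.array(p['t']).ravel(); q=p['mtx']@c; return q[:2]/q[2]
def cloud(p,d):
    K,R,t=p['mtx'],p['R'],np.array(p['t']).ravel()
    v,u=np.mgrid[:d.shape[0],:d.shape[1]]
    x=np.stack([(u-K[0,2])*d/K[0,0],(v-K[1,2])*d/K[1,1],d],-1)
    return (x-t)@R
E
python3 - <<'E'
from h import *
print(robot.get_obs(), robot.tcp_to_tips)
for n in ['side','top','wrist']:
    i,d,p=snap(n,n+'0'); print(n,p, (d>0).mean())
E
```

```text
pics
{'time': 0.0, 'joint_positions': array([-1.42413051e+00,  8.79540639e-02,  1.37220740e+00, -5.22377947e-05,
        1.68361829e+00, -1.03125400e-01]), 'qvel': array([1.30603115e-03, 7.21133136e-04, 4.13247832e-04, 6.33819733e-04,
       1.01097717e-03, 6.41742457e-05]), 'joint_torque': array([-1.68156203e-03, -3.40180600e+01, -3.02431583e+01,  7.16544525e-02,
        3.28214758e-02, -1.52534062e-04]), 'tool_pos': array([ 0.13591933, -0.53282903,  0.403528  ]), 'ee_rot': array([-3.13941183e+00, -1.73502940e-04,  2.49785202e-01]), 'wrist_force': array([ 0.11011807,  0.39132426, -0.28944792]), 'wrist_torque': array([ 0.04965308, -0.01107128,  0.02796485]), 'width': 0.0939705816697486} 0.1992
side {'mtx': array([[427.44622001,   0.        , 283.33946043],
       [  0.        , 427.44622001, 207.2629592 ],
       [  0.        ,   0.        ,   1.        ]]), 'R': array([[ 0.98665816, -0.16181491,  0.01793335],
       [-0.08996243, -0.63369313, -0.76833572],
       [ 0.13569242,  0.75647138, -0.63979576]]), 't': array([-0.50812004,  0.09806626,  1.28610041])} 0.9957482993197279
top {'mtx': array([[486.12622592,   0.        , 283.84511619],
       [  0.        , 486.12622592, 207.50596303],
       [  0.        ,   0.        ,   1.        ]]), 'R': array([[ 0.0139314 , -0.99985827,  0.00945256],
       [-0.9976334 , -0.01453574, -0.06720346],
       [ 0.06733133, -0.00849395, -0.99769451]]), 't': array([-0.0116    ,  0.50118707,  1.39329144])} 0.996062925170068
wrist {'mtx': array([[327.9965005 ,   0.        , 277.53992372],
       [  0.        , 327.9965005 , 207.25784251],
       [  0.        ,   0.        ,   1.        ]]), 'R': array([[ 0.24758491, -0.9688632 , -0.00241212],
       [-0.94223558, -0.24135865,  0.23224578],
       [-0.22559658, -0.05522776, -0.97265414]]), 't': array([-0.54953177, -0.02522737,  0.38954917])} 0.9955739795918367
```

View pics/top0.png

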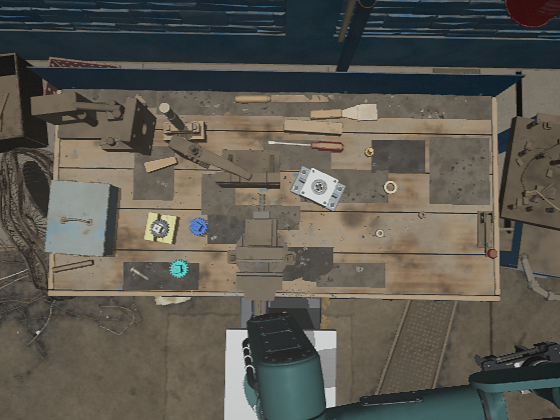

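View pics/side0.png

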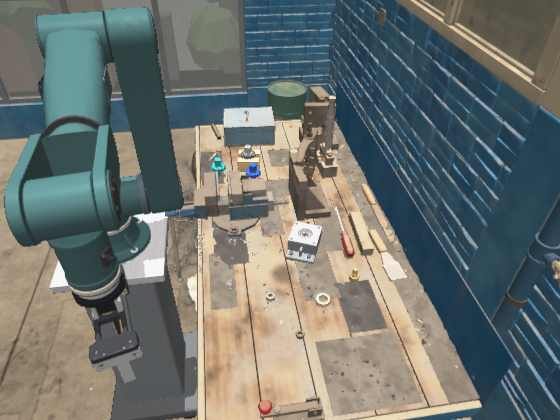

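View pics/wrist0.png

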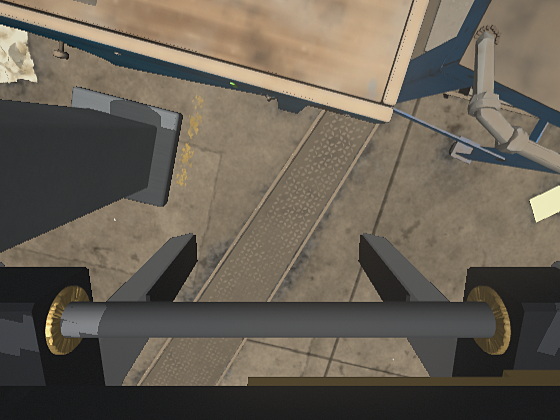

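Top view: the head is at (319,187), the pinion in its yellow stand at (160,227), and the ring at (390,187). The nuts are at (379,233) and (421,215). A vise sits in the middle at (262,240). Next I'll measure these.

```bash
python3 - <<'E'
from h import *
img,d,p=load('top0'); C=cloud(p,d)
for n,u,v in [('ring',390,187),('head',319,187),('stand',160,227),('nut',379,233),('dark',421,215),('blue',198,227),('teal',178,268),('fit',369,152),('screwdr',325,146),('vise',262,240),('vise2',260,205),('vise3',250,180),('toolbox',80,215)]:
    print(n,ray(p,u,v,0).round(3),C[v,u].round(3), 'maxz',C[v-8:v+9,u-8:u+9,2].max().round(3))
# height map max over region
Z=C[:,:,2]
for y0 in np.arange(-0.45,0.6,0.05):
    print(round(y0,2),[int(1000*max(Z[(abs(C[...,0]-x)<.025)&(abs(C[...,1]-y0)<.025)],default=-1)) for x in np.arange(0.2,0.8,0.05)])
b=img[120:290,120:450]; b=cv2.resize(b,None,fx=2.4,fy=2.4,interpolation=cv2.INTER_CUBIC); cv2.imwrite('pics/topz.png',b[...,::-1])
E
```

```text
ring [ 0.568 -0.317  0.   ] [ 0.568 -0.317 -0.002] maxz 1.424
head [ 0.564 -0.107  0.   ] [ 0.561 -0.105  0.033] maxz 0.058
stand [0.44  0.356 0.   ] [0.438 0.337 0.081] maxz 0.088
nut [ 0.432 -0.285  0.   ] [ 0.432 -0.285 -0.001] maxz 1.424
dark [ 0.486 -0.408  0.   ] [ 0.486 -0.408  0.002] maxz 1.424
blue [0.442 0.246 0.   ] [0.44  0.233 0.076] maxz 1.424
teal [0.322 0.3   0.   ] [0.326 0.285 0.073] maxz 1.424
fit [ 0.671 -0.255  0.   ] [ 0.665 -0.249  0.032] maxz 1.424
screwdr [ 0.687 -0.124  0.   ] [ 0.682 -0.122  0.026] maxz 0.032
vise [0.406 0.058 0.   ] [0.406 0.053 0.125] maxz 0.144
vise2 [0.509 0.065 0.   ] [0.505 0.063 0.05 ] maxz 0.077
vise3 [0.582 0.096 0.   ] [0.564 0.087 0.148] maxz 1.424
toolbox [0.472 0.591 0.   ] [0.468 0.557 0.082] maxz 1.424
-0.45 [594, 8, 12, 11, 9, 7, 36, 10, 11, 13, 11, 9, 17]
-0.4 [584, 9, 8, 8, 8, 9, 16, 9, 8, 10, 10, 9, 17]
-0.35 [-1000, 7, 8, 10, 8, 12, 8, 17, 14, 14, 12, 9, 13]
-0.3 [-1000, 7, 8, 7, 14, 16, 9, 18, 19, 12, 10, 9, 17]
-0.25 [-1000, 8, 13, 13, 13, 13, 9, 10, 10, 46, 17, 13, 16]
-0.2 [-1000, 8, 15, 19, 11, 8, 9, 18, 13, 9, 8, 1
[... 220 characters left out ...]
 10, 162, 164, 32, 35, 35, 20]
0.05 [641, 101, 146, 144, 143, 130, 79, 163, 162, 67, 17, 8, 29]
0.1 [299, 100, 146, 148, 143, 128, 76, 186, 192, 35, 8, 8, 36]
0.15 [-1000, 8, 14, 34, 19, 13, 10, 161, 201, 63, 7, 8, 31]
0.2 [-1000, 8, 9, 7, 48, 54, 11, 154, 192, 229, 9, 11, 14]
0.25 [-1000, 13, 54, 51, 50, 82, 8, 9, 197, 229, 285, 93, 14]
0.3 [-1000, 8, 79, 83, 47, 59, 10, 9, 22, 177, 290, 287, 15]
0.35 [-1000, 8, 12, 11, 82, 88, 49, 16, 30, 28, 90, 79, 13]
0.4 [-1000, 9, 17, 15, 48, 50, 45, 11, 30, 214, 222, 222, 32]
0.45 [-1000, 10, 22, 15, 10, 9, 9, 7, 8, 90, 223, 220, 35]
0.5 [-1000, 9, 9, 93, 96, 92, 95, 93, 8, 92, 95, 185, 33]
0.55 [-1000, 8, 15, 92, 93, 104, 94, 94, 9, 9, 37, 174, 167]
```

View pics/topz.png

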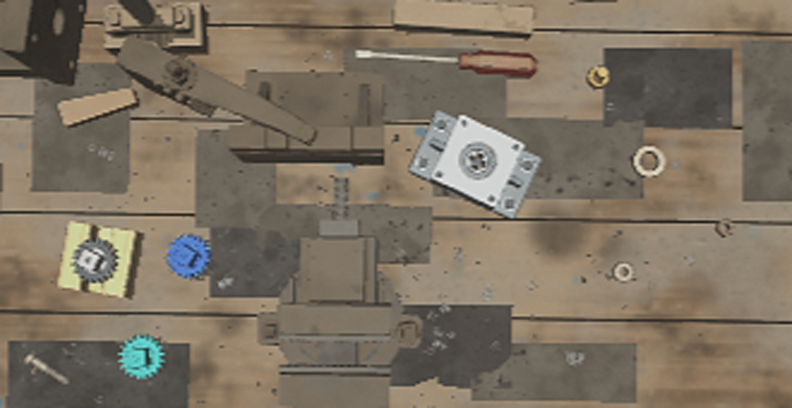

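```bash
cat >> h.py <<'E'
from scipy.spatial.transform import Rotation as Ro
def pose(o=None):
    o=o or robot.get_obs(); return np.array(o['tool_pos']),Ro.from_euler('xyz',o['ee_rot'])
def inc(target,yaw,cur=None):
    "increments (units) to target pos & yaw, pointing down; cur=(pos,rpy) commanded"
    if cur is None: P,R=pose()
    else: P,R=np.array(cur[0]),Ro.from_euler('xyz',cur[1])
    T=Ro.from_euler('xyz',[np.pi,0,yaw])
    s=R.inv().apply(np.array(target)-P)/0.1
    r=(R.inv()*T).as_rotvec()/(np.pi/2)
    return s.round(4),r.round(4)
E
python3 - <<'E'
from h import *
img,d,p=load('wrist0')
P,R=pose()
c=-p['R'].T@p['t']; print('cam in tool',R.inv().apply(c-P),'axes',(R.inv().as_matrix()@p['R'].T).round(3))
print(inc([.5,-.25,.42],0))
E
```

```text
cam in tool [0.06613736 0.00053412 0.02034023] axes [[ 0.    -0.973 -0.232]
 [ 1.     0.001 -0.001]
 [ 0.001 -0.232  0.973]]
(array([ 4.2267, -1.8412, -0.1584]), array([-0.0011,  0.    ,  0.159 ]))
```

Emit:
move_arm(
  increments=[
    [[1,1,-0.55,0,0,0,0],[1,1,-0.55,0,0,0,0],[1,1,-0.55,0,0,0,0],[1,1,-0.55,0,0,0,0]],
  ],
)

```text
time: 0.48
tool_pos: [0.2222, -0.4518, 0.4048]
ee_rot: [-3.14, -0.003, 0.255]
wrist_force: [0.5, -1.1, 0.3]
width: 0.0943
```

Emit:
move_arm(
  increments=[
    [[1,1,-0.55,0,0,0,0],[1,1,-0.55,0,0,0,0],[1,1,-0.55,0,0,0,0],[1,1,-0.55,0,0,0,0]],
  ],
)

```text
time: 0.82
tool_pos: [0.3051, -0.3742, 0.4047]
ee_rot: [-3.141, -0.002, 0.256]
wrist_force: [0.7, -0.3, 0.0]
width: 0.0939
```

Emit:
move_arm(
  increments=[
    [[1,1,-0.55,0,0,0,0],[1,1,-0.55,0,0,0,0],[1,1,-0.55,0,0,0,0],[1,1,-0.55,0,0,0,0]],
  ],
)

```text
time: 1.15
tool_pos: [0.3881, -0.2967, 0.4044]
ee_rot: [-3.14, -0.002, 0.255]
wrist_force: [-0.2, 0.1, 0.6]
width: 0.0938
```

Emit:
move_arm(
  increments=[
    [[1,1,-0.6,0,0,0,0.159],[1,1,-0.6,0,0,0,0.159],[1,1,-0.6,0,0,0,0.159],[1,1,-0.6,0,0,0,0.159],[1,1,-0.6,0,0,0,0.159]],
  ],
)

```text
time: 1.57
tool_pos: [0.4685, -0.216, 0.4041]
ee_rot: [3.141, 0.001, 0.003]
wrist_force: [0.2, -0.0, -0.2]
width: 0.0941
```

```bash
python3 - <<'E'
from h import *
o=robot.get_obs(); print(o['time'],o['tool_pos'],o['ee_rot'],o['wrist_force'])
snap('wrist','w1')
E
```

```text
1.5667 [ 0.46852468 -0.21598281  0.40413099] [3.14101149e+00 1.44986332e-03 3.11535228e-03] [ 0.19679249 -0.0006383  -0.1607655 ]
```

View pics/w1.png

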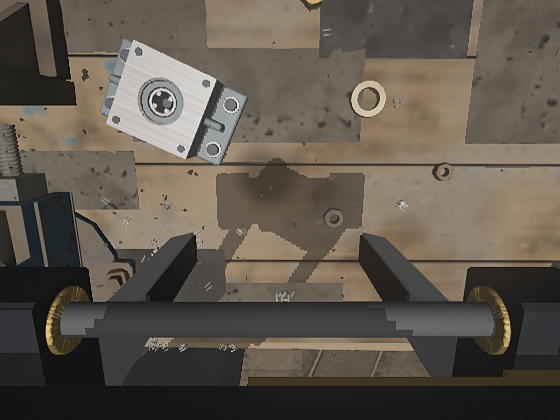

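The wrist view shows the head's seat at (160,100) and the ring at (368,99). The hex nut is at (334,218) and the dark nut at (444,172).

```bash
python3 - <<'E'
from h import *
img,d,p=load('w1'); C=cloud(p,d); Z=C[...,2]
# ring
def med(n,m): print(n,m.sum(), 'z med',np.median(Z[m]).round(4))
roi=np.zeros(d.shape,bool); roi[75:122,344:392]=1
hsv=cv2.cvtColor(img,cv2.COLOR_RGB2HSV)
print(hsv[99,352:385:2].tolist())
for vth in (150,180,200):
    m=roi&(hsv[...,2]>vth)
    cs,_=cv2.findContours(m.astype(np.uint8),cv2.RETR_EXTERNAL,cv2.CHAIN_APPROX_NONE)
    c=max(cs,key=cv2.contourArea); e=cv2.fitEllipse(cv2.convexHull(c)); print(vth,e, ray(p,*e[0],0.012), ray(p,*e[0],0.0))
m=roi&(hsv[...,2]>180); med('ring',m)
X=C[m]; t=X[X[:,2]>.006]; print('depthcloud ring',t.min(0),t.max(0),(t.min(0)+t.max(0))/2)
# head top
roi=np.zeros(d.shape,bool); roi[20:180,80:260]=1
m=roi&(Z>.045)&(Z<.056); X=C[m]; print('top z',np.median(X[:,2]))
r=cv2.minAreaRect((X[:,:2]*1000).astype(np.float32)); print('headtop rect',r)
b=img[40:165,90:260]; b=cv2.resize(b,None,fx=4.5,fy=4.5,interpolation=cv2.INTER_CUBIC); cv2.imwrite('pics/w1h.png',b[...,::-1])
b=img[70:130,335:400]; b=cv2.resize(b,None,fx=6,fy=6,interpolation=cv2.INTER_CUBIC); cv2.imwrite('pics/w1r.png',b[...,::-1])
E
```

```text
[[18, 55, 212], [18, 53, 205], [19, 50, 218], [18, 44, 104], [17, 46, 111], [20, 39, 119], [16, 84, 134], [15, 81, 133], [14, 81, 136], [15, 77, 136], [16, 76, 135], [16, 75, 136], [16, 74, 124], [16, 45, 62], [20, 47, 221], [18, 53, 205], [18, 51, 208]]
150 ((368.179931640625, 98.31558990478516), (33.76955795288086, 36.71089553833008), 29.838350296020508) [ 0.5666492  -0.31434993  0.012     ] [ 0.56767703 -0.31750571  0.        ]
180 ((368.12640380859375, 98.4342041015625), (33.46906661987305, 36.36740493774414), 29.286731719970703) [ 0.56652704 -0.31430045  0.012     ] [ 0.56755093 -0.31745463  0.        ]
200 ((368.1770935058594, 98.18330383300781), (33.43016815185547, 35.658485412597656), 33.827999114990234) [ 0.56678517 -0.31433759  0.012     ] [ 0.56781739 -0.31749298  0.        ]
ring 540 z med 0.0117
depthcloud ring [ 0.53480327 -0.33290886  0.00939688] [ 0.58438523 -0.21657203  0.38380442] [ 0.55959425 -0.27474045  0.19660065]
top z 0.04978652187802443
headtop rect ((559.566162109375, -102.20634460449219), (84.85803985595703, 84.25038146972656), 65.6769790649414)
```

View pics/w1h.png

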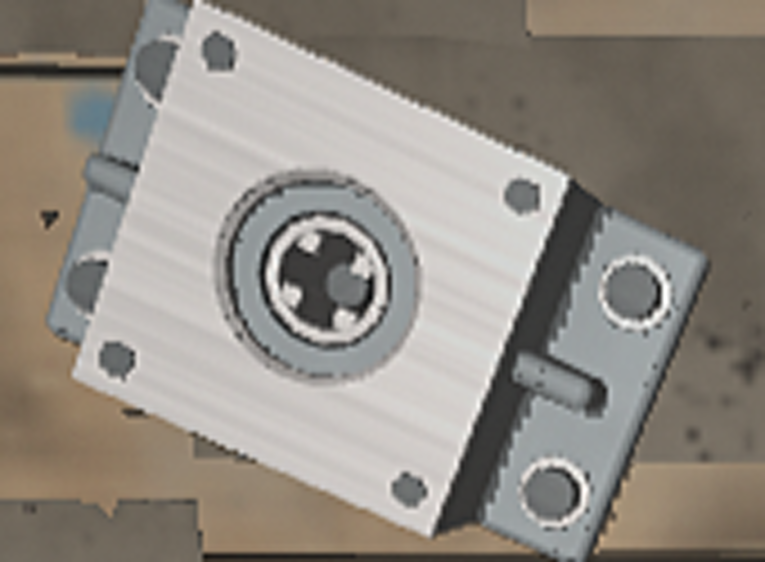

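View pics/w1r.png

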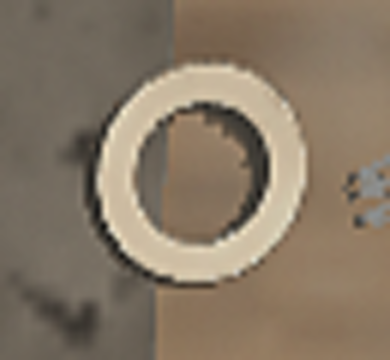

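```bash
python3 - <<'E'
from h import *
img,d,p=load('w1'); C=cloud(p,d); Z=C[...,2]
T=[(311,240),(361,268),(344,317),(290,293)]
W=[ray(p,90+u/4.5-.4,40+v/4.5-.4,0.045) for u,v in T]
c=np.mean(W,0); print('c',c,[ (np.degrees(np.arctan2(*(w-c)[1::-1]))+45)%90 for w in W],[np.hypot(*(w-c)[:2]) for w in W])
# spindle ring by outer-edge ellipse: seat floor outline dark edge
hsv=cv2.cvtColor(img,cv2.COLOR_RGB2HSV)
# bevel outer circle at z=.05 : white top hole
m=(hsv[...,1]<25)&(hsv[...,2]>190)&(Z>.047)
hole=(~m).astype(np.uint8); hole[:60]=0;hole[135:]=0;hole[:,:125]=0;hole[:,195:]=0
n,l,s,cc=cv2.connectedComponentsWithStats(hole)
k=l[100,145]; print(s[k])
cs,_=cv2.findContours((l==k).astype(np.uint8),cv2.RETR_EXTERNAL,cv2.CHAIN_APPROX_NONE)
e=cv2.fitEllipse(max(cs,key=cv2.contourArea)); print(e,ray(p,*e[0],.05))
i2,d2,p2=load('top0'); C2=cloud(p2,d2)
m=(C2[...,2]>.1)&(C2[...,2]<.25)&(C2[...,0]>.5)&(C2[...,0]<.65)&(C2[...,1]<.1)&(C2[...,1]>-.1)
print('vise jaw',C2[m].min(0),C2[m].max(0))
print(robot.get_obs()['joint_positions'])
for y in (0,1.0,1.57,-1,-.5): print(y,inc([.5667,-.3143,.2662],y))
E
```

```text
c [ 0.5598928  -0.10273602  0.045     ] [np.float64(63.352187803505736), np.float64(62.607359141935135), np.float64(67.38446059784962), np.float64(63.97619236914949)] [np.float64(0.008670906242675995), np.float64(0.008114623878846323), np.float64(0.008491566217813383), np.float64(0.008711567863671683)]
[ 137   77   47   49 1779]
((159.95504760742188, 100.97918701171875), (44.6279411315918, 48.882266998291016), 149.4512939453125) [ 0.56021923 -0.10233169  0.05      ]
vise jaw [0.55671862 0.01035965 0.10126975] [0.60338607 0.09996934 0.1824174 ]
[-0.54360419  0.01085211  1.45129662 -0.0017193   1.68032129  1.02606023]
0 (array([0.9906, 0.9739, 1.3796]), array([0.0006, 0.001 , 0.0006]))
1.0 (array([0.9906, 0.9739, 1.3796]), array([ 1.00e-04,  1.30e-03, -6.36e-01]))
1.57 (array([0.9906, 0.9739, 1.3796]), array([-3.000e-04,  1.300e-03, -9.989e-01]))
-1 (array([0.9906, 0.9739, 1.3796]), array([1.100e-03, 6.000e-04, 6.372e-01]))
-0.5 (array([0.9906, 0.9739, 1.3796]), array([0.0009, 0.0009, 0.3189]))
```

Emit:
move_arm(
  increments=[
    [[1,0.99,0.974,0.8,0,0,0],[1,0.99,0.974,0.8,0,0,0],[1,0.99,0.974,0.8,0,0,0],[1,0.99,0.974,0.8,0,0,0],[1,0.99,0.974,0.8,0,0,0],[1,0.99,0.974,0.8,0,0,0]],
  ],
)

```text
time: 2.12
tool_pos: [0.5657, -0.3166, 0.3207]
ee_rot: [-3.138, 0.007, -0.004]
wrist_force: [-0.3, 0.0, 0.2]
width: 0.094
```

Emit:
move_arm(
  increments=[
    [[1,0,0,0,0,0,-0.711],[1,0,0,0,0,0,-0.711],[1,0,0,0,0,0,-0.711],[1,0,0,0,0,0,-0.711],[1,0,0,0,0,0,-0.711],[1,0,0,0,0,0,-0.711],[1,0,0,0,0,0,-0.711],[1,0,0,0,0,0,-0.711]],
  ],
)

```text
time: 2.78
tool_pos: [0.5652, -0.3139, 0.3281]
ee_rot: [3.137, 0.001, 1.005]
wrist_force: [-0.8, -0.6, 1.1]
width: 0.0942
```

```bash
python3 - <<'E'
from h import *
o=robot.get_obs(); print(o['time'],o['tool_pos'],o['ee_rot'],o['wrist_force'])
img,d,p=snap('wrist','w2')
print(proj(p,[.5667,-.3143,.012]))
print(inc([.5667,-.3143,.2062],1.117))
E
```

```text
2.7833 [ 0.56519442 -0.31386226  0.32806428] [3.13748238e+00 6.99676903e-04 1.00523090e+00] [-0.75479545 -0.55646212  1.08708259]
[278.07343903 201.72839689]
(array([0.0048, 0.0101, 1.2177]), array([ 0.0025,  0.0006, -0.0687]))
```

View pics/w2.png

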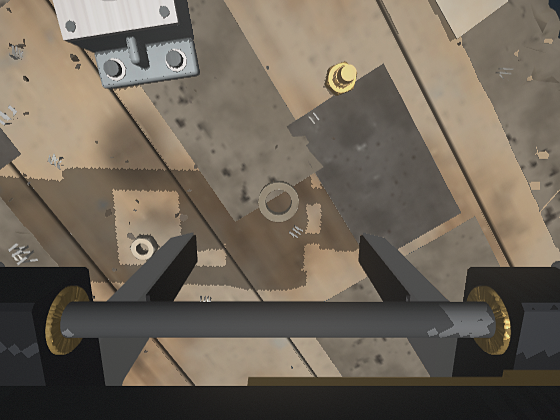

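The ring is at (278,202), as predicted. Descending now.

Emit:
move_arm(
  increments=[
    [[1,0,0,0.8,0,0,-0.075],[1,0,0,0.8,0,0,-0.075],[1,0,0,0.8,0,0,-0.075],[1,0,0,0.8,0,0,-0.075],[1,0,0,0.8,0,0,-0.075],[1,0,0,0.8,0,0,-0.075]],
  ],
)

```text
time: 3.33
tool_pos: [0.5675, -0.3142, 0.2491]
ee_rot: [3.135, 0.001, 1.117]
wrist_force: [-0.0, -0.1, 0.1]
width: 0.0942
```

```bash
python3 - <<'E'
from h import *
o=robot.get_obs(); print(o['time'],o['tool_pos'],o['ee_rot'],o['wrist_force'])
img,d,p=snap('wrist','w3')
print(proj(p,[.5667,-.3143,.012]))
hsv=cv2.cvtColor(img,cv2.COLOR_RGB2HSV)
print(inc([.5667,-.3143,.2062],1.117))
E
```

```text
3.3333 [ 0.56753115 -0.31418696  0.24906905] [3.13478806e+00 1.07549638e-03 1.11679759e+00] [-0.00793781 -0.11274783  0.13385244]
[274.73717137 227.68062081]
(array([-0.0052, -0.0101,  0.4268]), array([0.0042, 0.0006, 0.    ]))
```

View pics/w3.png

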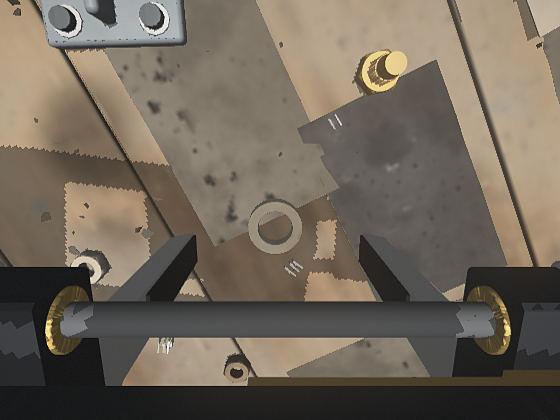

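Emit:
move_arm(
  increments=[
    [[1,-0.005,-0.01,0.43,0.004,0,0],[1,-0.005,-0.01,0.43,0.004,0,0],[1,-0.005,-0.01,0.43,0.004,0,0],[1,-0.005,-0.01,0.43,0.004,0,0],[1,-0.005,-0.01,0.43,0.004,0,0]],
  ],
)

```text
time: 3.8
tool_pos: [0.5662, -0.3137, 0.2035]
ee_rot: [-3.137, 0.0, 1.118]
wrist_force: [-0.9, 0.4, 0.2]
width: 0.0941
```

```bash
python3 - <<'E'
from h import *
o=robot.get_obs(); print(o['time'],o['tool_pos'],o['ee_rot'],o['wrist_force'])
print(inc([.5667,-.3143,.2062],1.117))
E
```

```text
3.8 [ 0.56621646 -0.31367898  0.20353518] [-3.13729018e+00  3.81983187e-04  1.11781237e+00] [-0.93548427  0.36416302  0.18577617]
(array([-0.0035,  0.007 , -0.0267]), array([-0.0027,  0.0002,  0.0005]))
```

Emit:
move_arm(
  increments=[
    [[1,0,0,-0.027,-0.002,0,0],[1,0,0,-0.027,-0.002,0,0],[1,0,0,-0.027,-0.002,0,0]],
  ],
)

```text
time: 4.05
tool_pos: [0.566, -0.3136, 0.2055]
ee_rot: [-3.14, 0.0, 1.118]
wrist_force: [0.0, 0.0, 0.0]
width: 0.0938
```

Emit:
move_arm(
  increments=[
    [[0.3,0,0,0,0,0,0],[0.3,0,0,0,0,0,0],[0.3,0,0,0,0,0,0],[0.3,0,0,0,0,0,0],[0.3,0,0,0,0,0,0],[0.3,0,0,0,0,0,0],[0.3,0,0,0,0,0,0],[0.3,0,0,0,0,0,0]],
  ],
)

```text
time: 4.72
tool_pos: [0.5658, -0.3135, 0.2044]
ee_rot: [-3.138, 0.0, 1.118]
wrist_force: [-0.1, 0.8, 0.8]
width: 0.0442
```

Emit:
move_arm(
  increments=[
    [[0.3,0,0,0,0,0,0],[0.3,0,0,0,0,0,0],[0.3,0,0,0,0,0,0],[0.3,0,0,0,0,0,0]],
  ],
)

```text
time: 5.05
tool_pos: [0.5658, -0.3135, 0.2044]
ee_rot: [-3.139, 0.0, 1.118]
wrist_force: [0.7, 0.9, -0.3]
width: 0.0362
```

Emit:
move_arm(
  increments=[
    [[0.3,0,0,0,0,0,0]],
  ],
)

```text
time: 5.13
tool_pos: [0.5658, -0.3135, 0.2044]
ee_rot: [-3.138, 0.0, 1.118]
wrist_force: [1.4, -0.2, -0.9]
width: 0.0357
```

```bash
python3 - <<'E'
from h import *
o=robot.get_obs(); print(o['time'],o['tool_pos'],o['ee_rot'],o['wrist_force'],o['width'])
print(inc([.5667,-.3143,.2062],1.117))
img,d,p=snap('wrist','w4')
print(proj(p,[.5667,-.3143,.012]))
cv2.imwrite('pics/w4z.png',cv2.resize(img[200:330,180:380],None,fx=4,fy=4)[...,::-1])
E
```

```text
5.1333 [ 0.56583991 -0.31345461  0.20436872] [-3.13848386e+00  9.57554175e-05  1.11786241e+00] [ 1.38911937 -0.23683735 -0.90565381] 0.03573616269600202
(array([-0.0038,  0.0114, -0.0183]), array([-0.002 ,  0.0001,  0.0005]))
[281.26678926 251.39956577]
```

View pics/w4z.png

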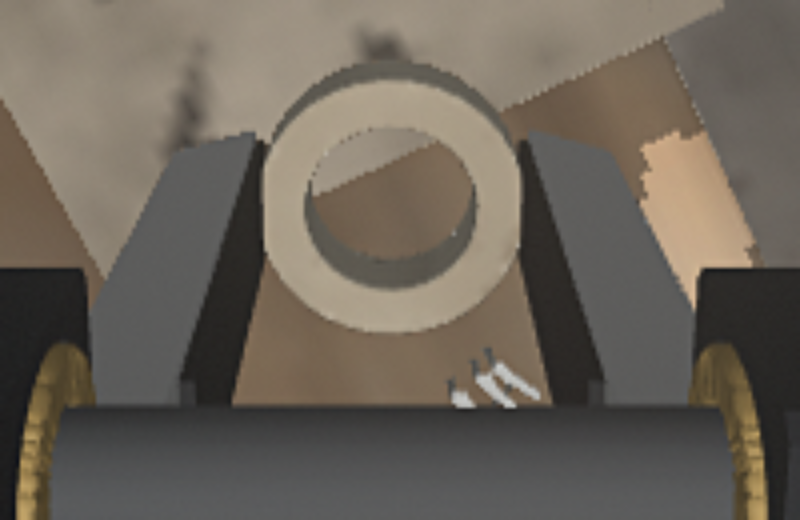

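```bash
python3 - <<'E'
from h import *
img,d,p=load('w4'); P,R=pose()
X=ray(p,278-.4,251.2-.4,.012); print(X, R.inv().apply(X-P))
E
```

```text
[ 0.56501544 -0.31308901  0.012     ] [-1.27976742e-05 -3.02349385e-04  1.92363618e-01]
```

Emit:
move_arm(
  increments=[
    [[0.2,0,0,-0.9,0,0,0],[0.2,0,0,-0.9,0,0,0],[0.2,0,0,-0.9,0,0,0],[0.2,0,0,-0.9,0,0,0],[0.2,0,0,-0.9,0,0,0]],
  ],
)

```text
time: 5.6
tool_pos: [0.566, -0.3135, 0.2947]
ee_rot: [-3.139, 0.0, 1.118]
wrist_force: [-0.5, -0.1, -0.9]
width: 0.036
```

```bash
python3 - <<'E'
from h import *
o=robot.get_obs(); print(o['time'],o['tool_pos'],o['ee_rot'],o['wrist_force'],o['width'])
P,R=pose()
img,d,p=snap('wrist','w5')
print(inc([.560,-.1024,.28],1.117))
E
```

```text
5.6 [ 0.56601152 -0.31354106  0.29466431] [-3.13944886e+00  2.45319313e-04  1.11786117e+00] [-0.48114393 -0.11697989 -0.87011534] 0.03598915492811397
(array([ 1.8718, -0.9736,  0.1335]), array([-0.0035, -0.0001,  0.0005]))
```

View pics/w5.png

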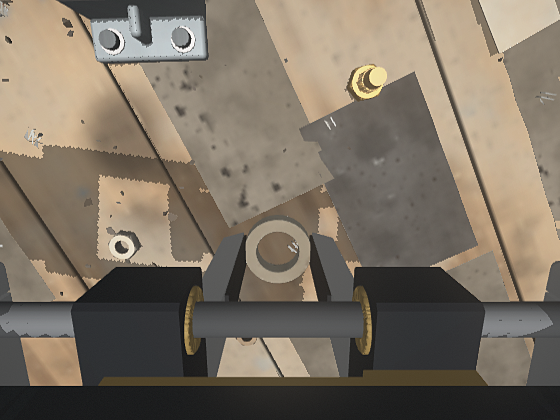

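Emit:
move_arm(
  increments=[
    [[0.2,0.9,-0.97,0,0,0,0],[0.2,0.9,-0.97,0,0,0,0],[0.2,0.9,-0.97,0,0,0,0],[0.2,0.9,-0.97,0,0,0,0],[0.2,0.9,-0.97,0,0,0,0],[0.2,0.9,-0.97,0,0,0,0]],
  ],
)

```text
time: 6.15
tool_pos: [0.5181, -0.1901, 0.2931]
ee_rot: [-3.137, 0.001, 1.119]
wrist_force: [0.4, -0.3, -0.1]
width: 0.0361
```

```bash
python3 - <<'E'
from h import *
o=robot.get_obs(); print(o['time'],o['tool_pos'],o['ee_rot'],o['wrist_force'],o['width'])
img,d,p=snap('wrist','w6'); print(proj(p,[.56,-.1024,.045]))
u,v=proj(p,[.56,-.1024,.045]).astype(int)
b=img[v-60:v+60,u-80:u+80]; print(u,v); cv2.imwrite('pics/w6z.png',cv2.resize(b,None,fx=5,fy=5,interpolation=cv2.INTER_CUBIC)[...,::-1])
E
```

```text
6.15 [ 0.51807403 -0.19010796  0.29313271] [-3.13653234e+00  8.26542797e-04  1.11866314e+00] [ 0.43578669 -0.29686875 -0.05417802] 0.036106149319595736
[279.16062684  79.62046679]
279 79
```

View pics/w6.png

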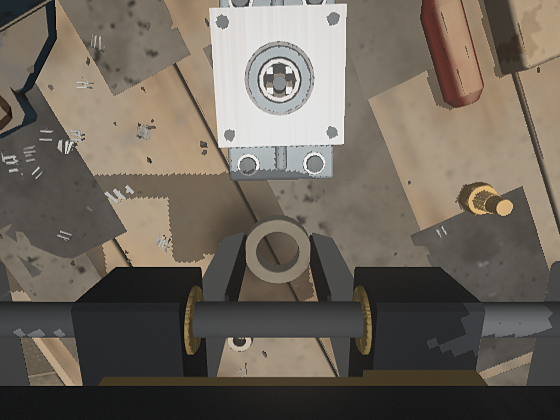

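View pics/w6z.png

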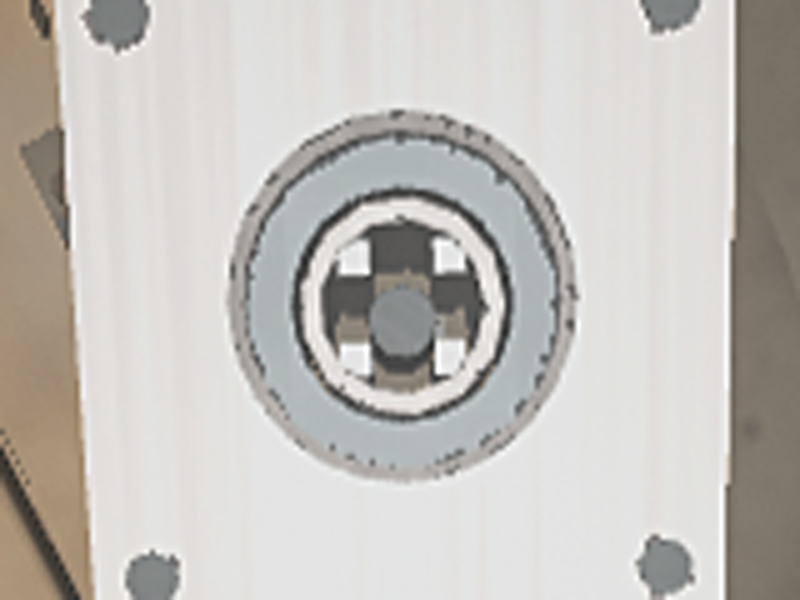

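```bash
python3 - <<'E'
from h import *
img,d,p=load('w6')
f=lambda u,v: ray(p,199+(u+.5)/5-.5,19+(v+.5)/5-.5,.045)[:2]
T=[f(352,253),f(450,253),f(452,358),f(355,360)]
c=np.mean(T,0); print(c)
for i in range(4):
    e=T[(i+1)%4]-T[i]; print(np.degrees(np.arctan2(e[1],e[0]))%90, np.linalg.norm(e))
for i in range(2):
    e=T[i+2]-T[i]; print((np.degrees(np.arctan2(e[1],e[0]))+45)%90)
print(inc([.56,-.1024,.2714],1.117))
E
```

```text
[ 0.55986664 -0.1025092 ]
64.0690325496429 0.012718728739287548
65.73573080697415 0.01291261688888045
65.20518526465429 0.012770345848390395
65.49003935777235 0.013164416848829096
64.48140354291917
65.79079792144063
(array([ 0.9777, -0.0127,  0.2212]), array([-0.0026,  0.0005,  0.0004]))
```

Emit:
move_arm(
  increments=[
    [[0.2,0.975,-0.013,0.15,-0.002,0,0],[0.2,0.975,-0.013,0.15,-0.002,0,0],[0.2,0.975,-0.013,0.15,-0.002,0,0],[0.2,0.975,-0.013,0.15,-0.002,0,0],[0.2,0.975,-0.013,0.15,-0.002,0,0],[0.2,0.975,-0.013,0.15,-0.002,0,0]],
  ],
)

```text
time: 6.7
tool_pos: [0.56, -0.1036, 0.2794]
ee_rot: [3.142, 0.001, 1.116]
wrist_force: [-0.4, 0.2, -0.9]
width: 0.0358
```

```bash
python3 - <<'E'
from h import *
o=robot.get_obs(); print(o['time'],o['tool_pos'],o['ee_rot'],o['wrist_force'],o['width'])
img,d,p=snap('wrist','w7'); print(proj(p,[.56,-.1024,.05]))
print(inc([.56,-.1024,.252],1.117))
b=img[180:310,180:380]; cv2.imwrite('pics/w7z.png',cv2.resize(b,None,fx=4,fy=4,interpolation=cv2.INTER_CUBIC)[...,::-1])
img,d,p=snap('side','s7'); u,v=proj(p,[.56,-.1024,.05]).astype(int);b=img[v-60:v+60,u-80:u+80]; cv2.imwrite('pics/s7z.png',cv2.resize(b,None,fx=4,fy=4,interpolation=cv2.INTER_CUBIC)[...,::-1])
E
```

```text
6.7 [ 0.56000778 -0.1035504   0.27939607] [3.14158896e+00 1.11095912e-03 1.11635686e+00] [-0.36635735  0.15203102 -0.93697719] 0.03578656266950622
[277.29474672 228.88411535]
(array([ 0.0126, -0.004 ,  0.2764]), array([ 0.0002,  0.0005, -0.0008]))
```

View pics/w7z.png

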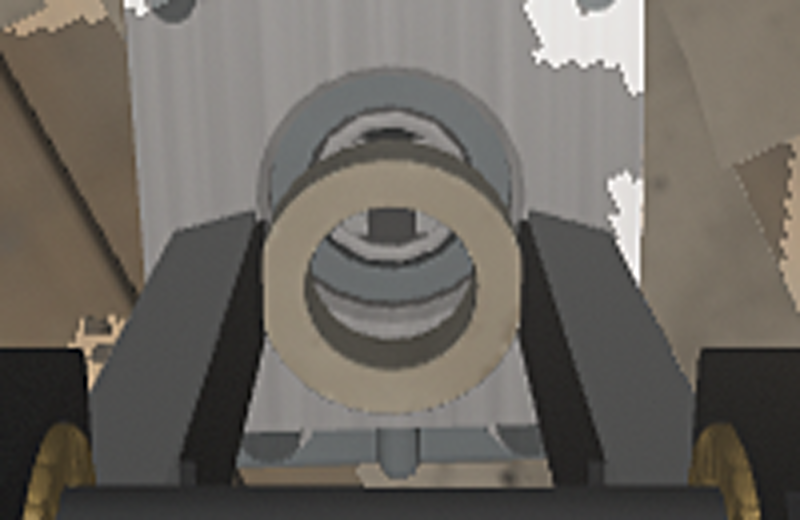

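View pics/s7z.png

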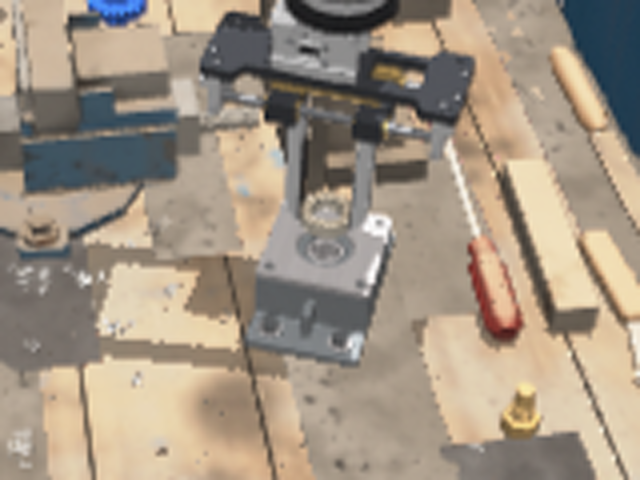

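Emit:
move_arm(
  increments=[
    [[0.2,0.01,-0.002,0.22,0,0,0],[0.2,0.01,-0.002,0.22,0,0,0],[0.2,0.01,-0.002,0.22,0,0,0],[0.2,0.01,-0.002,0.22,0,0,0]],
  ],
)

```text
time: 7.13
tool_pos: [0.5598, -0.1017, 0.2581]
ee_rot: [3.141, 0.0, 1.117]
wrist_force: [0.0, 0.0, -0.4]
width: 0.0362
```

```bash
python3 - <<'E'
from h import *
o=robot.get_obs(); print(o['time'],o['tool_pos'],o['ee_rot'],o['wrist_force'],o['width'])
img,d,p=snap('wrist','w8'); print(proj(p,[.56,-.1024,.05]))
print(inc([.56,-.1024,.2505],1.117))
b=img[180:310,180:380]; cv2.imwrite('pics/w8z.png',cv2.resize(b,None,fx=4,fy=4,interpolation=cv2.INTER_CUBIC)[...,::-1])
E
```

```text
7.1333 [ 0.5598446  -0.1016839   0.25814708] [3.14132196e+00 1.78166405e-04 1.11676400e+00] [ 0.02329577  0.03463823 -0.44860181] 0.036194918360539896
[278.76678964 242.1879553 ]
(array([-0.0076,  0.003 ,  0.0813]), array([ 0.0008, -0.    ,  0.    ]))
```

View pics/w8z.png

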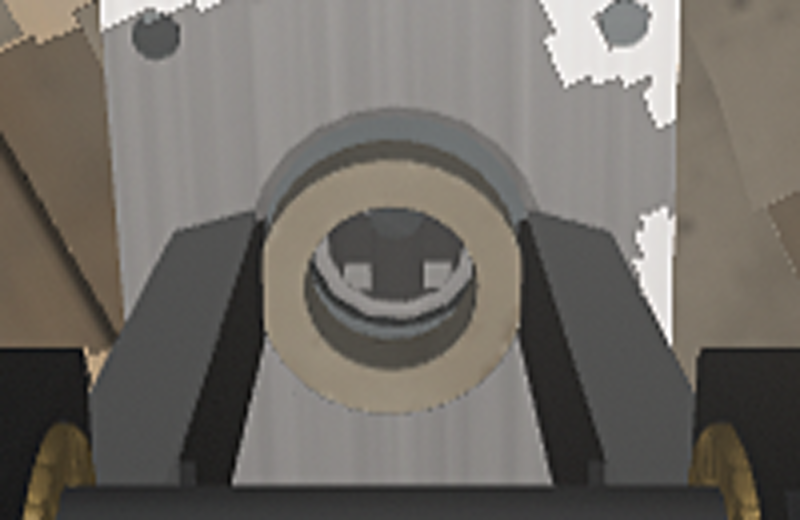

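Emit:
move_arm(
  increments=[
    [[0.2,-0.005,0.006,0.075,0,0,0],[0.2,-0.005,0.006,0.075,0,0,0],[0.2,-0.005,0.006,0.075,0,0,0],[0.2,-0.005,0.006,0.075,0,0,0]],
  ],
)

```text
time: 7.52
tool_pos: [0.5603, -0.1016, 0.2502]
ee_rot: [3.142, 0.0, 1.118]
wrist_force: [1.1, 0.3, -0.4]
width: 0.0361
```

```bash
python3 - <<'E'
from h import *
o=robot.get_obs(); print(o['time'],o['tool_pos'],o['ee_rot'],o['wrist_force'],o['width'])
img,d,p=snap('wrist','w9'); print(proj(p,[.56,-.1024,.05]))
print(inc([.56,-.1024,.2505],1.117))
b=img[180:310,180:380]; cv2.imwrite('pics/w9z.png',cv2.resize(b,None,fx=4,fy=4,interpolation=cv2.INTER_CUBIC)[...,::-1])
E
```

```text
7.5167 [ 0.56028266 -0.10163865  0.25024084] [3.14154311e+00 7.00899249e-05 1.11793650e+00] [ 1.06398117  0.29552684 -0.4385377 ] 0.03613114282419665
[278.2565414  247.18412316]
(array([-0.0083,  0.0003, -0.0016]), array([0.0002, 0.    , 0.0006]))
```

View pics/w9z.png

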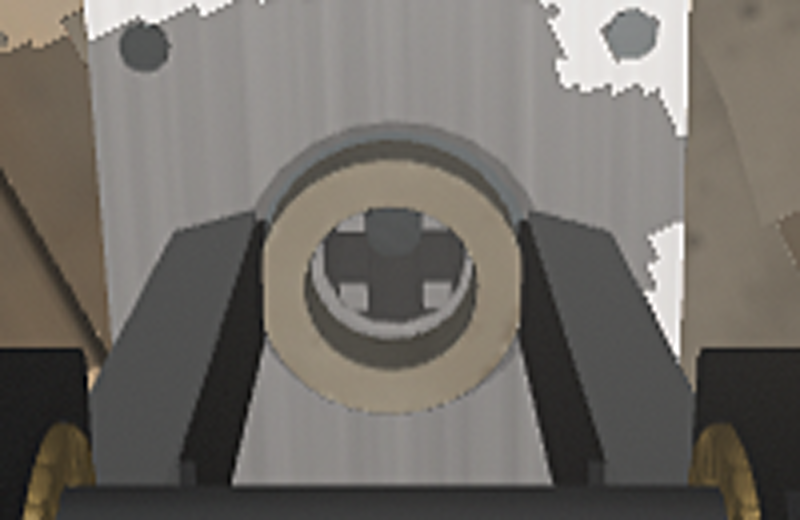

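Emit:
move_arm(
  increments=[
    [[0.2,-0.005,0,0.01,0,0,0],[0.2,-0.005,0,0.01,0,0,0],[0.2,-0.005,0,0.01,0,0,0],[0.2,-0.005,0,0.01,0,0,0]],
  ],
)

```text
time: 7.9
tool_pos: [0.5602, -0.1021, 0.2495]
ee_rot: [3.141, -0.0, 1.118]
wrist_force: [1.5, 0.7, 0.3]
width: 0.0363
```

```bash
python3 - <<'E'
from h import *
o=robot.get_obs(); print(o['time'],o['tool_pos'],o['ee_rot'],o['wrist_force'],o['width'])
img,d,p=snap('wrist','w10'); print(proj(p,[.56,-.1024,.057]))
print(inc([.56,-.1024,.2505],1.117))
b=img[180:310,180:380]; cv2.imwrite('pics/w10z.png',cv2.resize(b,None,fx=4,fy=4,interpolation=cv2.INTER_CUBIC)[...,::-1])
E
```

```text
7.9 [ 0.56020719 -0.10210915  0.24950288] [ 3.14082283e+00 -1.59088880e-04  1.11789894e+00] [1.51581669 0.73746703 0.31826789] 0.03625295176784573
[277.78566071 251.36185831]
(array([-0.0034, -0.0008, -0.0101]), array([ 0.0005, -0.0001,  0.0006]))
```

View pics/w10z.png

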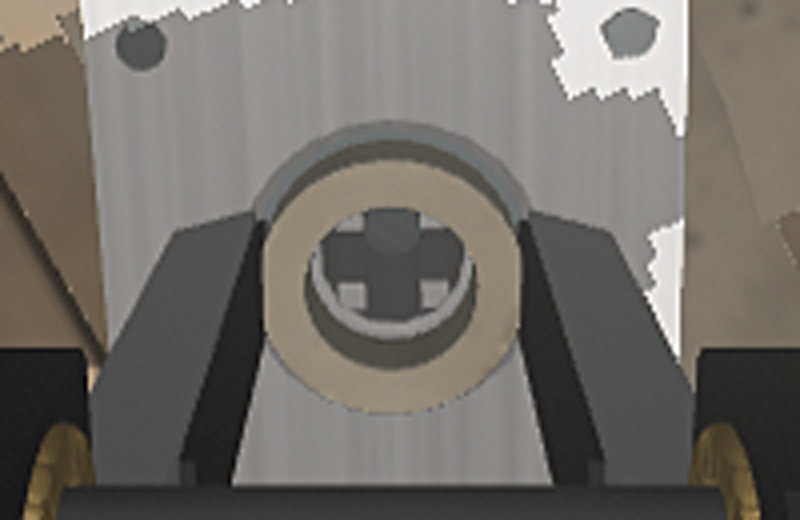

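Emit:
move_arm(
  increments=[
    [[0.55,0,0,0,0,0,0],[0.55,0,0,0,0,0,0],[0.55,0,0,0,0,0,0],[0.55,0,0,0,0,0,0],[0.55,0,0,0,0,0,0]],
  ],
)

```text
time: 8.37
tool_pos: [0.5603, -0.1023, 0.2495]
ee_rot: [3.14, 0.0, 1.118]
wrist_force: [1.4, -1.1, 1.3]
width: 0.0514
```

Emit:
move_arm(
  increments=[
    [[0.55,-0.6,0,-0.6,0,0,0],[0.55,-0.6,0,-0.6,0,0,0],[0.55,-0.6,0,-0.6,0,0,0],[0.55,-0.6,0,-0.6,0,0,0]],
  ],
)

```text
time: 8.7
tool_pos: [0.5337, -0.1572, 0.3113]
ee_rot: [3.138, -0.0, 1.115]
wrist_force: [0.2, -0.8, 0.3]
width: 0.0515
```

```bash
python3 - <<'E'
from h import *
o=robot.get_obs(); print(o['time'],o['tool_pos'],o['ee_rot'],o['wrist_force'],o['width'])
img,d,p=snap('wrist','w11'); q=proj(p,[.56,-.1024,.057]); print(q)
u,v=q.astype(int); b=img[v-65:v+65,u-100:u+100]; cv2.imwrite('pics/w11z.png',cv2.resize(b,None,fx=4,fy=4,interpolation=cv2.INTER_CUBIC)[...,::-1])
C=cloud(p,d); hsv=cv2.cvtColor(img,cv2.COLOR_RGB2HSV)
X=C[v-65:v+65,u-100:u+100].reshape(-1,3); X=X[np.hypot(X[:,0]-.56,X[:,1]+.1024)<.05]
r=np.hypot(X[:,0]-.56,X[:,1]+.1024); s=X[(r>.013)&(r<.017)]; print('ring z',np.percentile(s[:,2],[5,50,95]))
t=X[(X[:,2]>.0535)&(X[:,2]<.062)]
print('ring centre',(t.min(0)+t.max(0))/2,t.max(0)-t.min(0))
A=np.c_[t[:,:2],np.ones(len(t))]; print('tilt',np.linalg.lstsq(A,t[:,2],rcond=None)[0]); s=X[(r>.028)&(r<.04)]; print('block z',np.median(s[:,2]))
E
```

```text
8.7 [ 0.53368209 -0.1572471   0.31129234] [ 3.13775995e+00 -4.16794964e-04  1.11535880e+00] [ 0.15657538 -0.79580035  0.26695914] 0.05148134239335261
[275.94273091 136.81125345]
ring z [0.05566288 0.05675301 0.057935  ]
ring centre [ 0.55951784 -0.10288281  0.0563371 ] [0.03754012 0.03757656 0.00541025]
tilt [1.30710444e-03 8.74798454e-05 5.59690379e-02]
block z 0.049798073094408625
```

View pics/w11z.png

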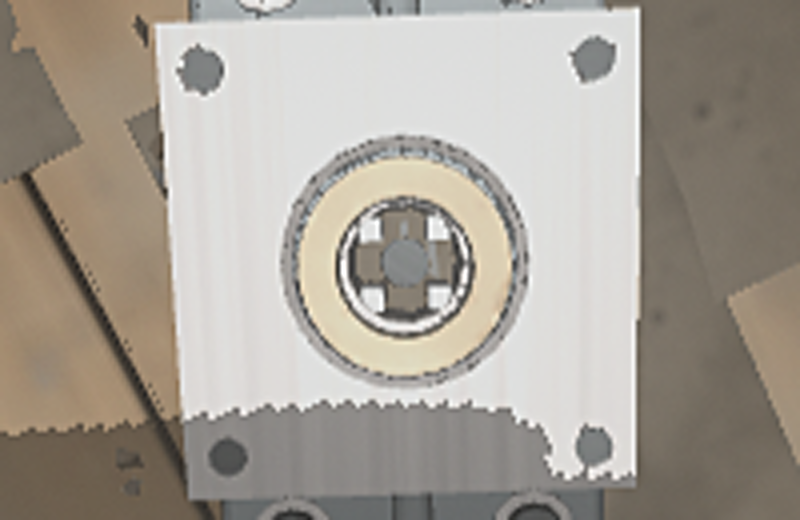

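Emit:
move_arm(
  increments=[
    [[0.55,0.3,-0.4,-0.95,0,0,0],[0.55,0.3,-0.4,-0.95,0,0,0],[0.55,0.3,-0.4,-0.95,0,0,0],[0.55,0.3,-0.4,-0.95,0,0,0],[0.55,0.3,-0.4,-0.95,0,0,0]],
  ],
)

```text
time: 9.17
tool_pos: [0.5111, -0.1104, 0.4039]
ee_rot: [3.141, -0.0, 1.12]
wrist_force: [-0.1, -0.6, -0.5]
width: 0.0519
```

Emit:
move_arm(
  increments=[
    [[0.55,1,-0.9,0,0,0,0],[0.55,1,-0.9,0,0,0,0],[0.55,1,-0.9,0,0,0,0],[0.55,1,-0.9,0,0,0,0],[0.55,1,-0.9,0,0,0,0]],
  ],
)

```text
time: 9.58
tool_pos: [0.4732, 0.0198, 0.4011]
ee_rot: [-3.136, 0.002, 1.122]
wrist_force: [-0.7, -0.5, -1.0]
width: 0.0518
```

Emit:
move_arm(
  increments=[
    [[0.55,1,-0.9,0,0,0,0],[0.55,1,-0.9,0,0,0,0],[0.55,1,-0.9,0,0,0,0],[0.55,1,-0.9,0,0,0,0],[0.55,1,-0.9,0,0,0,0]],
  ],
)

```text
time: 10.0
tool_pos: [0.4368, 0.148, 0.4023]
ee_rot: [-3.14, 0.002, 1.121]
wrist_force: [-0.2, -0.1, -0.4]
width: 0.0516
```

Emit:
move_arm(
  increments=[
    [[0.55,0.9,-0.6,0,0,0,0],[0.55,0.9,-0.6,0,0,0,0],[0.55,0.9,-0.6,0,0,0,0],[0.55,0.9,-0.6,0,0,0,0],[0.55,0.9,-0.6,0,0,0,0],[0.55,0.9,-0.6,0,0,0,0]],
  ],
)

```text
time: 10.5
tool_pos: [0.4233, 0.2525, 0.4032]
ee_rot: [3.141, 0.003, 1.116]
wrist_force: [0.5, -0.4, 0.0]
width: 0.0515
```

```bash
python3 - <<'E'
from h import *
o=robot.get_obs(); print(o['time'],o['tool_pos'],o['ee_rot'],o['wrist_force'],o['width'])
img,d,p=snap('wrist','w12')
img,d,p=snap('top','t12'); cv2.imwrite('pics/t12z.png',cv2.resize(img[140:280,270:410],None,fx=4,fy=4,interpolation=cv2.INTER_CUBIC)[...,::-1])
E
```

```text
10.5 [0.4232867  0.25252315 0.40317807] [3.14149390e+00 2.52649138e-03 1.11552210e+00] [ 0.49993534 -0.3609326   0.03293162] 0.05154408361660828
```

View pics/w12.png

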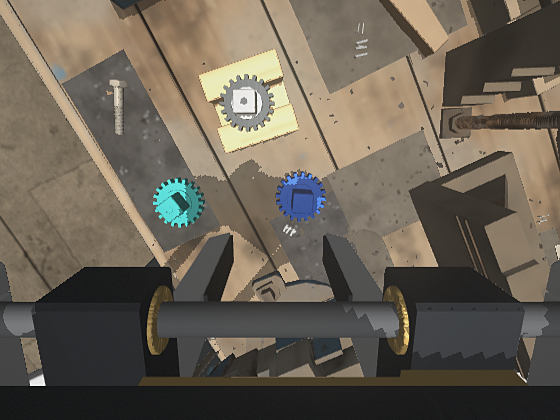

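View pics/t12z.png

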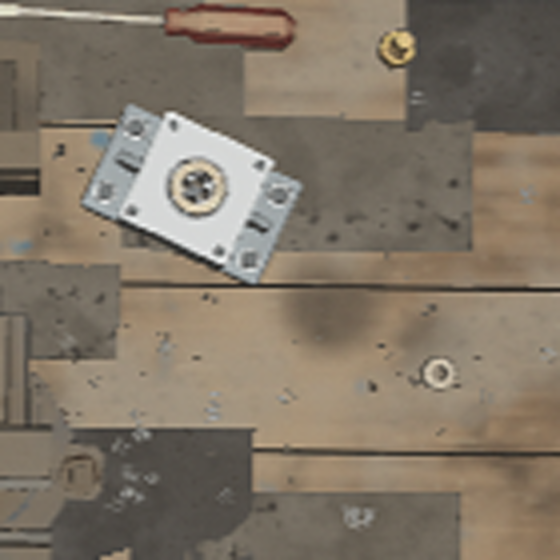

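The wrist view shows the steel pinion in its yellow stand at (244,100). The teal and blue look-alikes are at (179,202) and (301,195). Top view: the ring lies in the seat.

```bash
python3 - <<'E'
from h import *
img,d,p=load('w12'); C=cloud(p,d); Z=C[...,2]
m=np.zeros(Z.shape,np.uint8); m[60:140,205:285]=((Z>.072)&(Z<.1))[60:140,205:285]
X=C[m>0]; print(len(X),'head z',np.median(X[:,2]))
r=cv2.minAreaRect((X[:,:2]*1000).astype(np.float32)); print(r)
hz=np.median(X[:,2])
hsv=cv2.cvtColor(img,cv2.COLOR_RGB2HSV)
w=((hsv[...,2]>190)&(hsv[...,1]<40)).astype(np.uint8)*m
cs,_=cv2.findContours(w,cv2.RETR_EXTERNAL,cv2.CHAIN_APPROX_NONE); c=max(cs,key=cv2.contourArea)
W=np.array([ray(p,*q[0],.082)[:2] for q in c],np.float32)*1000
print('colour',cv2.minAreaRect(W))
g=np.zeros(Z.shape,bool); g[60:140,205:285]=((Z>.05)&(Z<.06))[60:140,205:285]; G=C[g]; print('gear z',np.median(G[:,2]),cv2.minEnclosingCircle((G[:,:2]*1000).astype(np.float32)))
s=np.zeros(Z.shape,bool); s[40:160,190:305]=((Z>.035)&(Z<.046))[40:160,190:305]; G=C[s]; print('stand',np.median(G[:,2]),cv2.minAreaRect((G[:,:2]*1000).astype(np.float32)))
b=img[60:140,195:295]; cv2.imwrite('pics/w12z.png',cv2.resize(b,None,fx=7,fy=7,interpolation=cv2.INTER_CUBIC)[...,::-1])
print(robot.get_obs()['joint_positions'])
E
```

```text
568 head z 0.08168102418945594
((435.4324645996094, 345.9425354003906), (20.015892028808594, 19.987735748291016), 64.47686767578125)
colour ((435.45263671875, 346.0703125), (19.445377349853516, 18.498844146728516), 62.97154235839844)
gear z 0.053928037343810686 ((435.34967041015625, 346.0667419433594), 26.569299697875977)
stand 0.041749185930726046 ((437.367431640625, 346.6969909667969), (80.04424285888672, 80.13825988769531), 81.66725158691406)
[ 4.23231183e-01 -4.06832395e-02  1.50317451e+00 -1.05255184e-03
  1.67992897e+00  8.79042047e-01]
```

View pics/w12z.png

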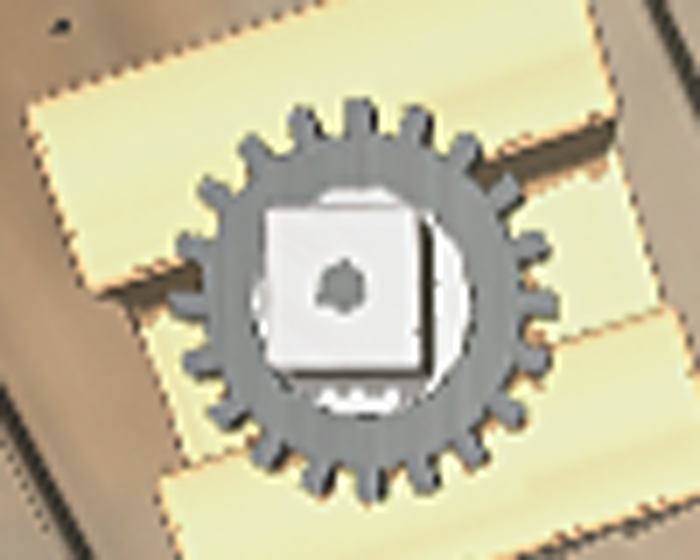

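Emit:
move_arm(
  increments=[
    [[0.55,0.895,-0.3,0.8,0,0,0],[0.55,0.895,-0.3,0.8,0,0,0],[0.55,0.895,-0.3,0.8,0,0,0],[0.55,0.895,-0.3,0.8,0,0,0],[0.55,0.895,-0.3,0.8,0,0,0],[0.55,0.895,-0.3,0.8,0,0,0]],
  ],
)

```text
time: 11.1
tool_pos: [0.4349, 0.3467, 0.3247]
ee_rot: [3.141, 0.0, 1.117]
wrist_force: [0.3, -0.8, 0.9]
width: 0.0517
```

```bash
python3 - <<'E'
from h import *
o=robot.get_obs(); print(o['time'],o['tool_pos'],o['ee_rot'],o['wrist_force'],o['width'])
img,d,p=snap('wrist','w13'); print(proj(p,[.4354,.346,.082]))
print(inc([.4354,.346,.2585],1.117))
b=img[170:320,180:380]; cv2.imwrite('pics/w13z.png',cv2.resize(b,None,fx=4,fy=4,interpolation=cv2.INTER_CUBIC)[...,::-1])
E
```

```text
11.1 [0.43493129 0.34667787 0.32471812] [3.14063901e+00 3.09015539e-04 1.11655174e+00] [ 0.30762968 -0.81455001  0.87827114] 0.051744048485496325
[278.74506555 225.51235627]
(array([-0.0046,  0.005 ,  0.673 ]), array([ 0.0012, -0.001 , -0.0005]))
```

View pics/w13z.png

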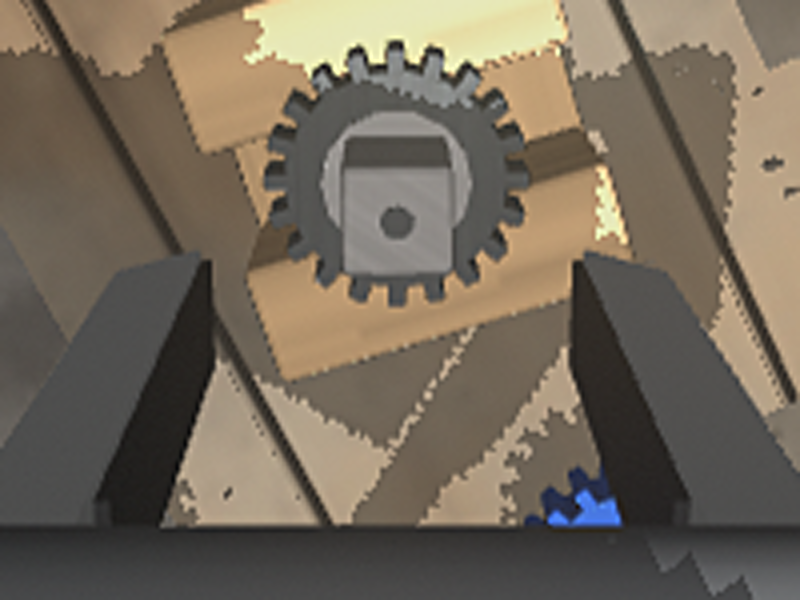

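Emit:
move_arm(
  increments=[
    [[0.55,-0.003,0.004,0.64,0,0,0],[0.55,-0.003,0.004,0.64,0,0,0],[0.55,-0.003,0.004,0.64,0,0,0],[0.55,-0.003,0.004,0.64,0,0,0],[0.55,-0.003,0.004,0.64,0,0,0]],
  ],
)

```text
time: 11.57
tool_pos: [0.4354, 0.347, 0.2632]
ee_rot: [3.139, -0.004, 1.117]
wrist_force: [-0.2, -0.1, -0.4]
width: 0.0519
```

```bash
python3 - <<'E'
from h import *
o=robot.get_obs(); print(o['time'],o['tool_pos'],o['ee_rot'],o['wrist_force'],o['width'])
img,d,p=snap('wrist','w14'); print(proj(p,[.4354,.346,.082]))
print(inc([.4354,.346,.2585],1.117))
b=img[200:320,180:380]; cv2.imwrite('pics/w14z.png',cv2.resize(b,None,fx=4,fy=4,interpolation=cv2.INTER_CUBIC)[...,::-1])
E
```

```text
11.5667 [0.43537654 0.34704834 0.26317027] [ 3.13889728 -0.00401259  1.11676484] [-0.21425642 -0.05211857 -0.43985778] 0.05193767112373922
[278.18514151 261.49508685]
(array([-0.0123,  0.005 ,  0.0501]), array([ 0.002 , -0.0031,  0.0001]))
```

View pics/w14z.png

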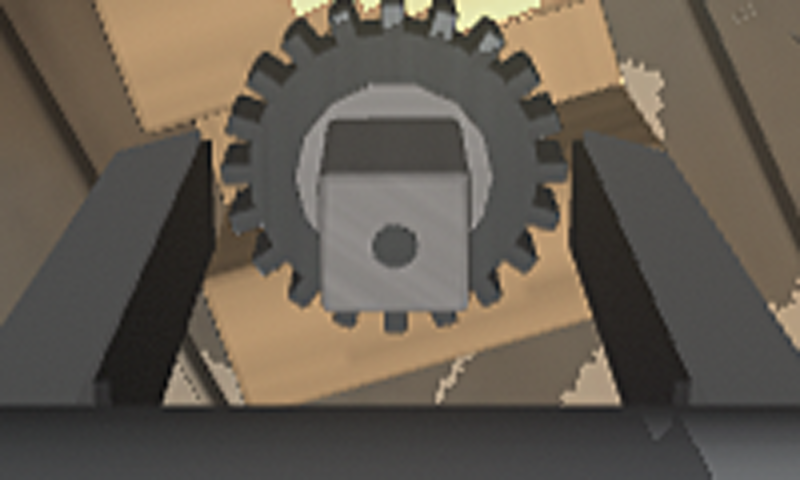

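Emit:
move_arm(
  increments=[
    [[0.55,-0.01,0.004,0.045,0.002,-0.002,0],[0.55,-0.01,0.004,0.045,0.002,-0.002,0],[0.55,-0.01,0.004,0.045,0.002,-0.002,0],[0.55,-0.01,0.004,0.045,0.002,-0.002,0],[0.55,-0.01,0.004,0.045,0.002,-0.002,0]],
  ],
)

```text
time: 12.03
tool_pos: [0.4345, 0.3464, 0.2559]
ee_rot: [-3.139, 0.003, 1.118]
wrist_force: [0.1, 0.4, -0.7]
width: 0.0517
```

```bash
python3 - <<'E'
from h import *
o=robot.get_obs(); print(o['time'],o['tool_pos'],o['ee_rot'],o['wrist_force'],o['width'])
print(inc([.4354,.346,.2585],1.117))
E
```

```text
12.0333 [0.43445088 0.34635808 0.25590884] [-3.13872142e+00  2.86153338e-03  1.11799311e+00] [ 0.11871296  0.44497138 -0.69224792] 0.05173090183018461
(array([ 0.0009,  0.01  , -0.0259]), array([-0.0018,  0.0018,  0.0006]))
```

Emit:
move_arm(
  increments=[
    [[0.55,0,0.006,-0.02,-0.001,0.001,0],[0.1,0,0.006,-0.02,-0.001,0.001,0],[0.1,0,0.006,-0.02,-0.001,0.001,0],[0.1,0,0.006,-0.02,-0.001,0.001,0],[0.1,0,0.006,-0.02,-0.001,0.001,0],[0.1,0,0.006,-0.02,-0.001,0.001,0],[0.1,0,0.006,-0.02,-0.001,0.001,0],[0.1,0,0.006,-0.02,-0.001,0.001,0]],
  ],
)

```text
time: 12.7
tool_pos: [0.435, 0.3459, 0.2576]
ee_rot: [-3.14, 0.002, 1.118]
wrist_force: [0.5, 0.4, 0.3]
width: 0.02
```

Emit:
move_arm(
  increments=[
    [[0,0,0,0,0,0,0],[0,0,0,0,0,0,0],[0,0,0,0,0,0,0],[0,0,0,0,0,0,0]],
  ],
)

```text
time: 13.03
tool_pos: [0.435, 0.346, 0.2576]
ee_rot: [-3.14, 0.002, 1.118]
wrist_force: [0.1, -0.3, -0.2]
width: 0.0198
```

```bash
python3 - <<'E'
from h import *
o=robot.get_obs(); print(o['time'],o['tool_pos'],o['ee_rot'],o['wrist_force'],o['width'])
img,d,p=snap('wrist','w15')
b=img[200:320,180:380]; cv2.imwrite('pics/w15z.png',cv2.resize(b,None,fx=4,fy=4,interpolation=cv2.INTER_CUBIC)[...,::-1])
E
```

```text
13.0333 [0.43502387 0.34596907 0.25759075] [-3.14022872e+00  1.69050820e-03  1.11777567e+00] [ 0.12222533 -0.29639078 -0.18774958] 0.019775125063314004
```

View pics/w15z.png

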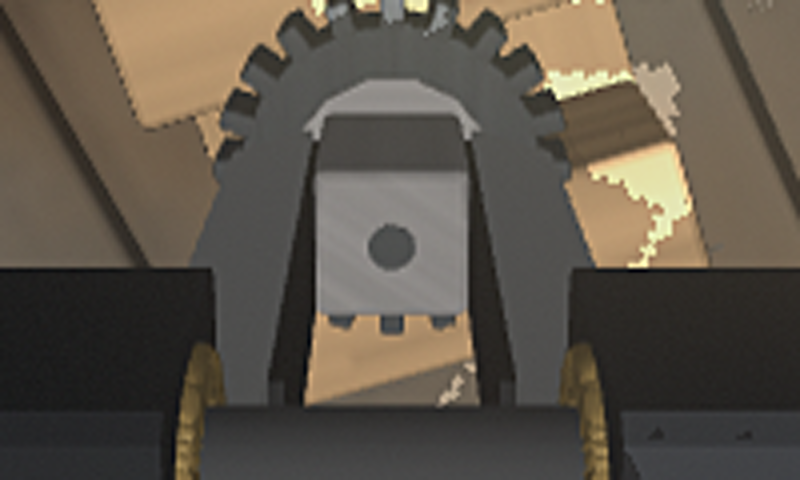

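Emit:
move_arm(
  increments=[
    [[0,0,0,-1,0,0,0],[0,0,0,-1,0,0,0],[0,0,0,-1,0,0,0],[0,0,0,-1,0,0,0],[0,0,0,-1,0,0,0],[0,0,0,-1,0,0,0]],
  ],
)

```text
time: 13.58
tool_pos: [0.4347, 0.3458, 0.355]
ee_rot: [-3.138, 0.005, 1.118]
wrist_force: [0.4, -0.8, -2.0]
width: 0.02
```

Emit:
move_arm(
  increments=[
    [[0,0,0,-0.95,0,0,0],[0,0,0,-0.95,0,0,0],[0,0,0,-0.95,0,0,0],[0,0,0,-0.95,0,0,0],[0,0,0,-0.95,0,0,0],[0,0,0,-0.95,0,0,0]],
  ],
)

```text
time: 14.08
tool_pos: [0.4354, 0.3462, 0.4488]
ee_rot: [-3.137, 0.007, 1.118]
wrist_force: [0.6, -0.1, -2.1]
width: 0.02
```

```bash
python3 - <<'E'
from h import *
o=robot.get_obs(); print(o['time'],o['tool_pos'],o['ee_rot'],o['wrist_force'],o['width'])
img,d,p=snap('wrist','w16')
print(inc([.525,-.175,.45],1.136))
img,d,p=snap('side','s16'); P=o['tool_pos']; u,v=proj(p,P-[0,0,.22]).astype(int); print(u,v)
b=img[max(v-70,0):v+70,u-90:u+90]; cv2.imwrite('pics/s16z.png',cv2.resize(b,None,fx=4,fy=4,interpolation=cv2.INTER_CUBIC)[...,::-1])
E
```

```text
14.0833 [0.43541667 0.34619483 0.44876683] [-3.13675322  0.00707377  1.11782959] [ 0.55219818 -0.05483309 -2.12930848] 0.019969809352528164
(array([-4.2941e+00,  3.0864e+00,  3.2000e-03]), array([-0.0032,  0.0047, -0.0116]))
245 108
```

View pics/w16.png

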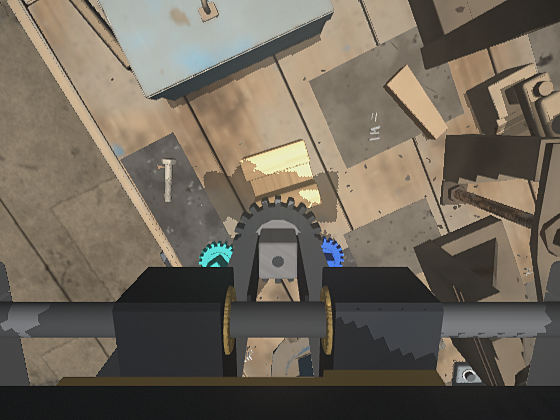

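View pics/s16z.png

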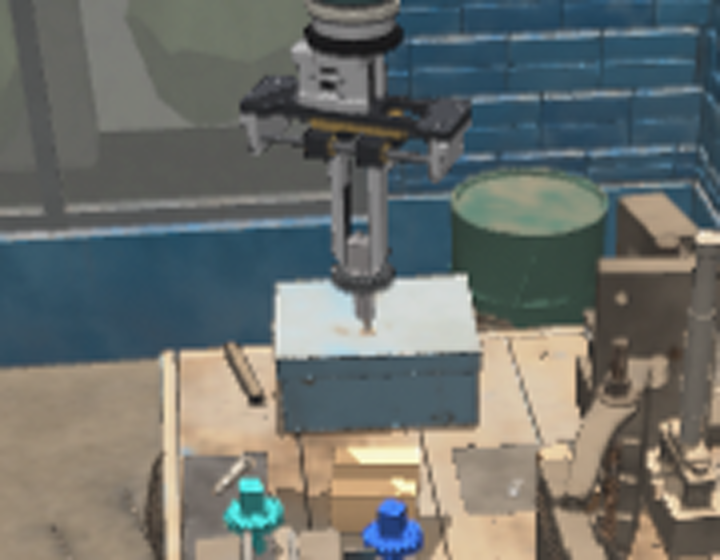

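The pinion is held and upright. Carrying it to the head.

Emit:
move_arm(
  increments=[
    [[0,-1,0.72,0,-0.002,0.003,0],[0,-1,0.72,0,-0.002,0.003,0],[0,-1,0.72,0,-0.002,0.003,0],[0,-1,0.72,0,-0.002,0.003,0],[0,-1,0.72,0,-0.002,0.003,0],[0,-1,0.72,0,-0.002,0.003,0]],
  ],
)

```text
time: 14.68
tool_pos: [0.4564, 0.2248, 0.4514]
ee_rot: [-3.141, -0.002, 1.117]
wrist_force: [-0.2, 0.3, -2.0]
width: 0.0197
```

Emit:
move_arm(
  increments=[
    [[0,-1,0.72,0,0,0,0],[0,-1,0.72,0,0,0,0],[0,-1,0.72,0,0,0,0],[0,-1,0.72,0,0,0,0],[0,-1,0.72,0,0,0,0],[0,-1,0.72,0,0,0,0]],
  ],
)

```text
time: 15.18
tool_pos: [0.4774, 0.1045, 0.452]
ee_rot: [3.141, -0.004, 1.119]
wrist_force: [-0.4, 0.4, -1.8]
width: 0.0196
```

Emit:
move_arm(
  increments=[
    [[0,-1,0.72,0,0,0,0],[0,-1,0.72,0,0,0,0],[0,-1,0.72,0,0,0,0],[0,-1,0.72,0,0,0,0],[0,-1,0.72,0,0,0,0],[0,-1,0.72,0,0,0,0]],
  ],
)

```text
time: 15.68
tool_pos: [0.4985, -0.0164, 0.4521]
ee_rot: [3.141, -0.004, 1.12]
wrist_force: [-0.4, -0.3, -1.4]
width: 0.0199
```

Emit:
move_arm(
  increments=[
    [[0,-1,0.72,0,0,0,0],[0,-1,0.72,0,0,0,0],[0,-1,0.72,0,0,0,0],[0,-1,0.72,0,0,0,0],[0,-1,0.72,0,0,0,0],[0,-1,0.72,0,0,0,0]],
  ],
)

```text
time: 16.18
tool_pos: [0.5196, -0.1376, 0.4521]
ee_rot: [3.141, -0.004, 1.121]
wrist_force: [0.2, 1.2, -2.2]
width: 0.0199
```

```bash
python3 - <<'E'
from h import *
o=robot.get_obs(); print(o['time'],o['tool_pos'],o['ee_rot'],o['wrist_force'],o['width'])
print(inc([.525,-.175,.36],1.136))
E
```

```text
16.1833 [ 0.51962743 -0.13755539  0.4520678 ] [ 3.14071263 -0.00423587  1.12053514] [ 0.15423481  1.1625782  -2.16259235] 0.019872360468281645
(array([-0.3176,  0.2105,  0.9195]), array([ 0.0006, -0.0027, -0.0098]))
```

Emit:
move_arm(
  increments=[
    [[0,-0.32,0.21,0.92,0,-0.002,-0.01],[0,-0.32,0.21,0.92,0,-0.002,-0.01],[0,-0.32,0.21,0.92,0,-0.002,-0.01],[0,-0.32,0.21,0.92,0,-0.002,-0.01],[0,-0.32,0.21,0.92,0,-0.002,-0.01],[0,-0.32,0.21,0.92,0,-0.002,-0.01],[0,-0.32,0.21,0.92,0,-0.002,-0.01]],
  ],
)

```text
time: 16.77
tool_pos: [0.525, -0.1761, 0.3631]
ee_rot: [3.135, -0.0, 1.136]
wrist_force: [0.6, 0.2, -1.9]
width: 0.0197
```

```bash
python3 - <<'E'
from h import *
o=robot.get_obs(); print(o['time'],o['tool_pos'],o['ee_rot'],o['wrist_force'],o['width'])
img,d,p=snap('wrist','w17'); q=proj(p,[.5599,-.1025,.045]); print(q)
u,v=q.astype(int); print(u,v); b=img[v-40:v+40,u-50:u+50]; cv2.imwrite('pics/w17z.png',cv2.resize(b,None,fx=7,fy=7,interpolation=cv2.INTER_CUBIC)[...,::-1])
print(inc([.5599,-.1025,.32],1.136))
E
```

```text
16.7667 [ 0.52499732 -0.1760814   0.36311741] [ 3.13480891e+00 -3.81289296e-04  1.13556881e+00] [ 0.61058239  0.18761607 -1.88181735] 0.019676826604202495
[276.25420739 110.98150227]
276 110
(array([0.8169, 0.0029, 0.43  ]), array([ 0.0042, -0.0002, -0.0005]))
```

View pics/w17.png

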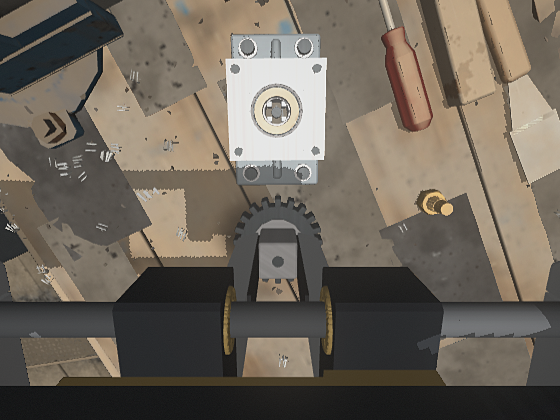

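View pics/w17z.png

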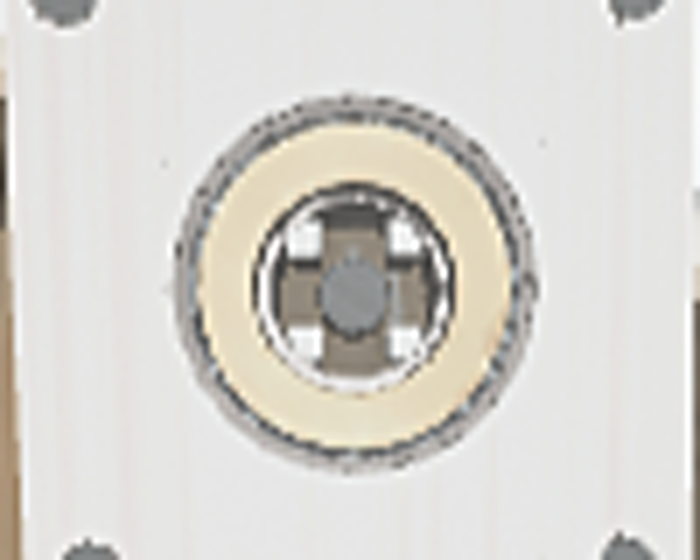

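Emit:
move_arm(
  increments=[
    [[0,0.817,0.003,0.2,0.003,0,0],[0,0.817,0.003,0.2,0.003,0,0],[0,0.817,0.003,0.2,0.003,0,0],[0,0.817,0.003,0.35,0.003,0,0],[0,0.817,0.003,0.35,0.003,0,0],[0,0.817,0.003,0.35,0.003,0,0],[0,0.817,0.003,0.35,0.003,0,0]],
  ],
)

```text
time: 17.4
tool_pos: [0.5594, -0.1036, 0.3263]
ee_rot: [-3.14, -0.0, 1.133]
wrist_force: [-0.2, 0.4, -1.8]
width: 0.0198
```

```bash
python3 - <<'E'
from h import *
o=robot.get_obs(); print(o['time'],o['tool_pos'],o['ee_rot'],o['wrist_force'],o['width'])
print(inc([.5599,-.1025,.302],1.136))
img,d,p=snap('side','s18'); u,v=proj(p,[.56,-.1024,.08]).astype(int);b=img[v-50:v+50,u-70:u+70]; cv2.imwrite('pics/s18z.png',cv2.resize(b,None,fx=5,fy=5,interpolation=cv2.INTER_CUBIC)[...,::-1])
E
```

```text
17.4 [ 0.55942194 -0.10359244  0.32631911] [-3.14017783e+00 -1.94760632e-04  1.13340824e+00] [-0.17136127  0.403936   -1.77333229] 0.01983693172561373
(array([0.0119, 0.    , 0.2432]), array([-0.0009, -0.0001, -0.0016]))
```

View pics/s18z.png

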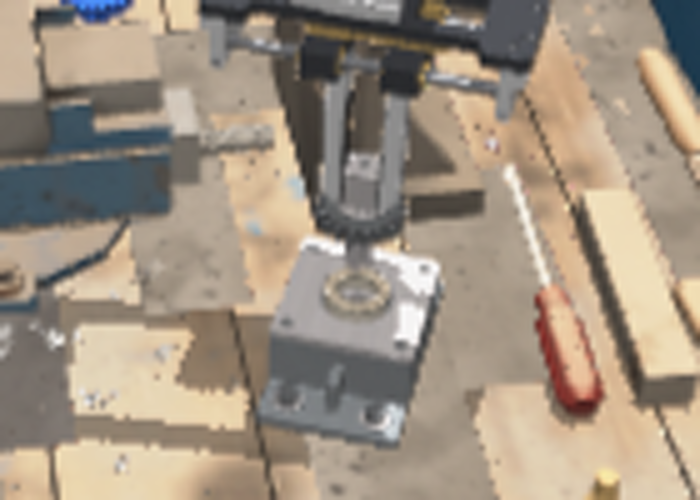

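Good. Next I'll correct the position and lower to just above the spindle mouth.

Emit:
move_arm(
  increments=[
    [[0,0.012,0,0,-0.001,0,-0.002],[0,0.012,0,0.12,-0.001,0,-0.002],[0,0.012,0,0.24,-0.001,0,-0.002],[0,0.012,0,0.24,-0.001,0,-0.002],[0,0.012,0,0.24,-0.001,0,-0.002]],
  ],
)

```text
time: 17.87
tool_pos: [0.5592, -0.1023, 0.2989]
ee_rot: [-3.136, 0.001, 1.136]
wrist_force: [0.0, -0.5, -1.7]
width: 0.0192
```

```bash
python3 - <<'E'
from h import *
o=robot.get_obs(); print(o['time'],o['tool_pos'],o['ee_rot'],o['wrist_force'],o['wrist_torque'],o['width'])
print(inc([.5599,-.1025,.2885],1.136))
E
```

```text
17.8667 [ 0.55921733 -0.10232264  0.29891627] [-3.13610095e+00  7.32725745e-04  1.13644077e+00] [ 0.02384856 -0.51847923 -1.69779776] [-0.05719482 -0.10052935  0.01318813] 0.019238608708720715
(array([0.0013, 0.0075, 0.1041]), array([-0.0035,  0.0005,  0.0003]))
```

Emit:
move_arm(
  increments=[
    [[0,0.001,0.006,0,-0.003,0,0],[0,0.001,0.006,0.04,-0.003,0,0],[0,0.001,0.006,0.08,-0.003,0,0],[0,0.001,0.006,0.1,-0.003,0,0],[0,0.001,0.006,0.1,-0.003,0,0]],
  ],
)

```text
time: 18.28
tool_pos: [0.5602, -0.1024, 0.2903]
ee_rot: [3.14, 0.0, 1.137]
wrist_force: [0.4, -0.3, -2.2]
width: 0.0199
```

```bash
python3 - <<'E'
from h import *
o=robot.get_obs(); print(o['time'],o['tool_pos'],o['ee_rot'],o['wrist_force'],o['wrist_torque'],o['width'])
print(inc([.5599,-.1025,.2785],1.136))
E
```

```text
18.2833 [ 0.56017705 -0.10242264  0.29025259] [3.13967349e+00 2.81397705e-04 1.13668857e+00] [ 0.43625603 -0.29218779 -2.241743  ] [-0.06404146 -0.0258899   0.04855714] 0.01989318538166532
(array([-0.0018, -0.0024,  0.1175]), array([0.0012, 0.0002, 0.0004]))
```

Already 4 mm below the mouth with no resistance, so it is meshing.

Emit:
move_arm(
  increments=[
    [[0,0,0,0.05,0,0,0],[0,0,0,0.1,0,0,0],[0,0,0,0.12,0,0,0],[0,0,0,0.12,0,0,0],[0,0,0,0.12,0,0,0]],
  ],
)

```text
time: 18.7
tool_pos: [0.5605, -0.1025, 0.2798]
ee_rot: [3.138, -0.0, 1.137]
wrist_force: [-0.9, 0.4, 1.5]
width: 0.0196
```

```bash
python3 - <<'E'
from h import *
o=robot.get_obs(); print(o['time'],o['tool_pos'],o['ee_rot'],o['wrist_force'],o['wrist_torque'],o['width'])
print(inc([.5599,-.1025,.2726],1.136))
E
```

```text
18.7 [ 0.56049462 -0.10251048  0.27980725] [ 3.13762981e+00 -5.09916717e-05  1.13674028e+00] [-0.93605851  0.4286726   1.50156732] [ 0.02441085  0.17209328 -0.03654639] 0.019582796263323203
(array([-0.0024, -0.0057,  0.0721]), array([ 0.0025, -0.    ,  0.0005]))
```

Emit:
move_arm(
  increments=[
    [[0,-0.002,-0.004,0.04,0.002,0,0],[0,-0.002,-0.004,0.07,0.002,0,0],[0,-0.002,-0.004,0.07,0.002,0,0],[0,-0.002,-0.004,0.07,0.002,0,0],[0,-0.002,-0.004,0.07,0.002,0,0]],
  ],
)

```text
time: 19.12
tool_pos: [0.5605, -0.1027, 0.2739]
ee_rot: [3.138, -0.001, 1.137]
wrist_force: [-0.6, 1.1, 7.3]
width: 0.0195
```

```bash
python3 - <<'E'
from h import *
o=robot.get_obs(); print(o['time'],o['tool_pos'],o['ee_rot'],o['wrist_force'],o['wrist_torque'],o['width'])
print(inc([.5599,-.1025,.2726],1.136))
E
```

```text
19.1167 [ 0.56050761 -0.10265166  0.27386132] [ 3.13793407e+00 -5.52726599e-04  1.13671504e+00] [-0.59056992  1.11537051  7.27110596] [0.08230801 0.08957898 0.04081058] 0.019515588644285646
(array([-0.0012, -0.0062,  0.0126]), array([ 0.0023, -0.0004,  0.0005]))
```

Emit:
move_arm(
  increments=[
    [[0,0,-0.004,0.02,0.002,0,0],[0,0,-0.004,0.03,0.002,0,0],[0,0,-0.004,0.03,0.002,0,0],[0,0,-0.004,0.03,0.002,0,0]],
  ],
)

```text
time: 19.45
tool_pos: [0.5605, -0.1027, 0.2725]
ee_rot: [3.138, -0.001, 1.137]
wrist_force: [-1.0, -0.0, 11.4]
width: 0.0202
```

```bash
python3 - <<'E'
from h import *
o=robot.get_obs(); print(o['time'],o['tool_pos'],o['ee_rot'],o['wrist_force'],o['wrist_torque'],o['width'])
E
```

```text
19.45 [ 0.56052437 -0.10271613  0.27248224] [ 3.13829565e+00 -6.87975290e-04  1.13658341e+00] [-0.96315795 -0.03866782 11.439012  ] [-0.02358767  0.17991045 -0.02762179] 0.020206951957083902
```

Emit:
move_arm(
  increments=[
    [[0,0,0,0.02,0,0,0],[0,0,0,0.02,0,0,0],[0,0,0,0.02,0,0,0],[0,0,0,0.02,0,0,0],[0,0,0,0.02,0,0,0],[0,0,0,0.02,0,0,0]],
  ],
)

```text
time: 19.95
tool_pos: [0.5604, -0.1026, 0.2724]
ee_rot: [3.137, -0.001, 1.137]
wrist_force: [-4.1, 1.0, 17.7]
width: 0.0202
```

```bash
python3 - <<'E'
from h import *
for k in range(2):
    o=robot.get_obs(); print(o['time'],o['tool_pos'],o['ee_rot'],o['wrist_force'],o['wrist_torque'],o['width'])
    if k==0: img,d,p=snap('wrist','w20')
C=cloud(p,d); b=img[200:320,180:380]; cv2.imwrite('pics/w20z.png',cv2.resize(b,None,fx=4,fy=4,interpolation=cv2.INTER_CUBIC)[...,::-1])
r=np.hypot(C[...,0]-.56,C[...,1]+.1025)
for a,bb,n in [(0,.009,'head'),(.019,.025,'gear'),(.03,.045,'block')]:
    s=C[(r>=a)&(r<bb)&(C[...,2]<.11)][:,2]; print(n,np.percentile(s,[10,50,90]).round(4))
img,d,p=snap('side','s20'); u,v=proj(p,[.56,-.1024,.07]).astype(int);b=img[v-50:v+50,u-70:u+70]; cv2.imwrite('pics/s20z.png',cv2.resize(b,None,fx=5,fy=5,interpolation=cv2.INTER_CUBIC)[...,::-1])
E
```

```text
19.95 [ 0.5604344  -0.10264578  0.2724008 ] [ 3.13749866e+00 -7.42773782e-04  1.13665219e+00] [-4.06190574  1.0128524  17.74855677] [ 0.18305606  0.87667221 -0.0706362 ] 0.020198997512361684
20.0 [ 0.56043742 -0.10263929  0.27238429] [ 3.13754348e+00 -7.77033853e-04  1.13668464e+00] [-3.70931141  0.92860206 18.25778286] [ 0.11913891  0.8732579  -0.01097557] 0.019983450042585657
head [0.0958 0.0965 0.0972]
gear [0.0581 0.0686 0.0997]
block [0.0486 0.0497 0.0506]
```

View pics/s20z.png

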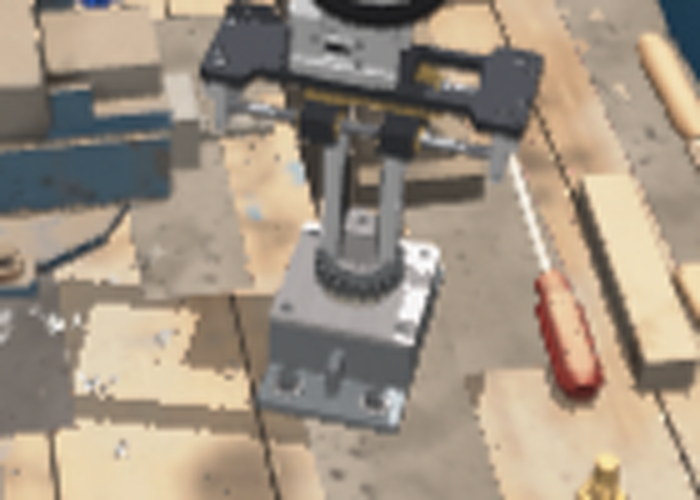

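View pics/w20z.png

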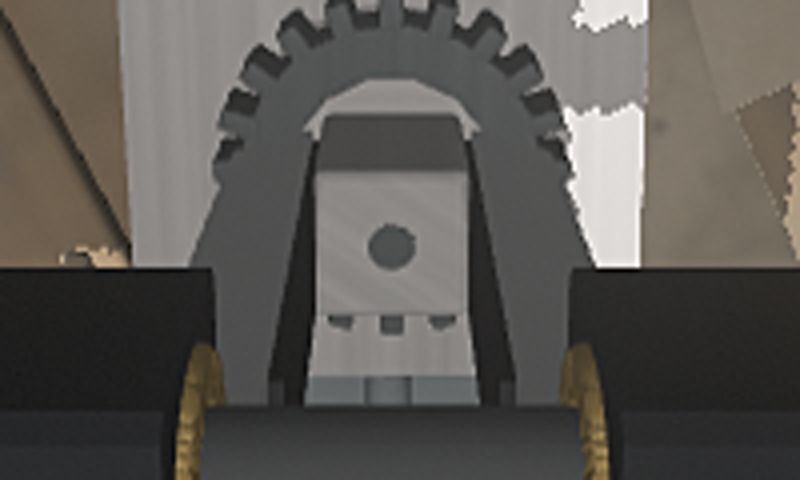

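The gear is home: head top measured 96.5 mm (nominal 97), and force jumped to about 18 N with no further travel. Handing in.

```bash
python3 - <<'E'
from h import *
print(robot.close_job())
o=robot.get_obs(); print(o['time'],o['tool_pos'],o['wrist_force'],o['width'])
E
```

```text
the job is handed in; nothing more can be done
None
the job is handed in; nothing more can be done
```

The spacer ring is in the seat, released, and the steel pinion is meshed with the spindle and held pressed fully home. I handed the job in at about 20 s, still gripping it.

**Ring:** The depth image showed its top at 56.8 mm (57 nominal), level and about 0.5 mm off the seat's centre.

**Pinion:** The stem went into the spindle without resistance. The last checks were:
- The head top stood at 96.5 mm (97 nominal), so the gear bears on the ring.
- Push was about 18 N on the sensor, or about 20 N allowing for the pinion's weight, against a spring of about 10.4 N. The last push gained only 0.1 mm of travel.
- The tool was 0.5 mm off centre and 0.004 rad from vertical, and the grip read 20 mm.

**What disagreed or went unchecked:**
- While gripping the ring, the opening read about 36 mm although the ring is 38 mm. I did not find out why, but the ring seated correctly.
- There is a sideways force of about 4 N in the final hold.
- I never approached the other small parts with the fingers. I did not measure their positions again at the end.

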